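Set up a two-storey kiln shelf

ROBOT

A 6-joint arm with a two-finger parallel gripper is mounted at the origin on a cart in front of the work surface, level with it; the furniture and walls round the work are solid. World frame = base frame: x ahead of the robot, y to its left, z up, the work surface at z = 0. Lengths are in m, angles in rad, forces in N, time in s.
With the tool pointing down it reaches from about 0.375 to 0.975 m from the base axis. Payload 3.8 kg.
Tool frame: the origin (TCP) lies midway between the tips of the shut fingers; the grasp point (between the pads) lies 19 mm behind it; x points along the fingers, z is the direction in which the jaws open and shut, and the axes are right-handed (so a half turn about x gives the same grasp; the last joint's range is limited). The gripper opens to 85 mm and grips with 20 to 120 N. Pads are 22 mm wide; open, the fingers measure 114 mm over their backs; the gripper's body (76 mm by 85 mm) begins 54 mm behind the grasp point. The pads swing forward as they close: fully open they stand 13 mm farther back than shut.
Start: joints at [1.203, 0.264, 1.604, -0, 1.274, -0.037], TCP at [0.219, 0.638, 0.231] pointing down, gripper open.
Joint ranges: [-2.63, 2.63], [-0.94, 2.18], [0.31, 2.57], [-1.31, 4.45], [0, 2.66], [-2.55, 2.55]. Speed limits (rad/s): [2.57, 2.57, 3.14, 3.14, 3.14, 3.14].

INTERFACE

Orientations are given as a rotation vector (axis times angle).
In Python, from workcell import * gives the robot as it stands. The module is installed in compiled form; this text tells all that it offers.
- The arm moves only by the tool carry_out, never from a script. Its arguments are lists of equal length, an entry for each row: "offset": the shift along the tool's x, y, z in cm, a list of three; "delta_rot": the turn, a rotation vector about the tool's x, y, z in degrees, a list of three. A call has exactly 5 rows; each row shifts and turns the commanded pose from where the row before left it, along the tool's axes as they then stand; what a row does not reach is not made up. A row lasts 1/12 s, in which the tool goes at most 41.7 mm and 7.16 degrees, less where a joint would pass 70% of its speed; a pose out of reach is approached as far as the arm can. A call is refused whole if a number of a shift passes 4.17 or a number of a turn 7.16, either way. A call with a gripper value outside its range is refused whole. "fingers" is the opening, from -1 (shut) to 1 (fully open), set as the call begins (left out, the last holds). The fingers move at their own pace and stop on an object; "newtons" is the grip in N (left out, the last holds). Time passes only in rows, so rows that do not move let the fingers close, or fill a call up. It gives the time, the measured TCP pose, the force and the opening at its end, in the units of the state.
- read_state(): the state, without advancing time (a new reading comes with each control period).
- read_camera(name): name is "scene" or "side" or "wrist"; returns (picture, depth): 480x640x3 uint8, red, green, blue; 480x640 float32, m along the optical axis (not along the pixel's ray), 0 where there is no reading.
- get_calibration(name): a dict with "fx", "fy", "cx", "cy" (pixels), "R" (3x3) and "t" (3): a world point X has camera coordinates R X + t; the wrist camera has in their place "mount" (4x4, takes a point from camera to tool coordinates, whose origin is the TCP and whose axes are the tool frame's). Camera axes: x right, y down, z forward; pixel columns grow to the right and rows downward; lengths in m; the calibration is good to about 2 mm. A picture is of the moment at which its call begins: read the wrist's pose just before it. get_calibration takes no time and is no camera call.
- finish_job(): hands the job in, once; it reports no verdict.
The state is a dict: "time": time; "q": joint angles; "joint_vel": joint speeds; "joint_torque": joint torques, N m; "tool_pos": TCP position; "tcp_rot": TCP orientation; "wrist_force": force on the tool from outside, world axes, zero at the start; "torque": the same for the moment, N m; "width": opening from 0.0 (shut) to 1.0 (fully open).
Only numpy, scipy, OpenCV 4.12 (cv2) and the standard library are available. Lean on these libraries where they do the work, as an engineer would, in place of code of your own. Each camera call takes 0.05 s, during which the arm holds its last target. There are 200 camera calls.

TASK

Set up the kiln shelf for a trial firing with the things from the wooden ware board: stand the loose post that is as tall as the standing one squarely in the painted outline, the cup midway between the two posts, and lay the narrow shelf strip from the back of the table across both posts as a bridge over the cup, centred and in line with the kiln shelf. On the strip, stand the L-shaped test tile right over the post that was already there and the clay stamp right over the post you added. Leave the standing post and the short post where they are; everything ends upright.

Things in the scene. Friction and masses are not known exactly. Their poses are not given: they have to be found in the camera images.
- kiln_shelf: Fixed cream kiln shelf, a flat slab 190 (x) x 280 (y) x 15 mm lying on the table, carrying one standing post and one empty dark outline. Origin: centre of its underside; its top is at local z = +15 mm. The standing post and the outline lie on its long middle line, at local y = +80 and -80 mm or the other way round, so the point midway between them is straight above the origin. It lies on the left or the right half of the table, the ware board on the other.
- post_standing: Square kiln post already standing on the kiln shelf, loose, buff, 40 x 40 mm and 80 mm tall, with a 17 mm round hole down its middle. Origin: centre of its underside; z up; sides along x and y.
- post_mark: Flat dark outline of a square painted on the kiln shelf's top, 52 mm over its outer edges, 44 mm inside, no height. Origin: its centre, on the shelf's top; sides along its x and y.
- post_tall: Loose square kiln post, the twin of the standing one: buff, 40 x 40 mm, 80 mm tall, hole in the top. Origin: centre of its underside; z up; sides along x and y. At the start it stands on the pale wooden ware board (190 x 300 mm, top 15 mm above the table) among five other things in a grid of 2 by 3 places about 97 mm apart, its place there shuffled.
- post_short: Loose square kiln post that is too short: 40 x 40 mm, only 55 mm tall, otherwise like the others. Origin: centre of its underside. It is not needed. At the start it stands on the pale wooden ware board (190 x 300 mm, top 15 mm above the table) among five other things in a grid of 2 by 3 places about 97 mm apart, its place there shuffled.
- bridge: Loose narrow cream kiln shelf strip, 56 (x) x 210 (y) x 20 mm, about 0.25 kg, lying flat on the table towards the back, near the middle or right of it, its long side roughly left to right. Origin: centre of its underside; y along its length.
- cup: Loose unglazed pale clay cup, the only cup on the ware board, hollow, 65 mm across at the rim, tapering slightly down to the foot, 67 mm tall, standing upright. Origin: centre of its underside; z up. At the start it stands on the pale wooden ware board (190 x 300 mm, top 15 mm above the table) among five other things in a grid of 2 by 3 places about 97 mm apart, its place there shuffled.
- tile: Loose L-shaped glaze test tile, standing: a foot 30 (x) x 38 (y) x 8 mm and, along the foot's +x edge (local x = +7 to +15 mm), an upright plate 8 mm thick, 38 mm wide (y), reaching 55 mm above the underside. Origin: centre of the foot's underside; z up. At the start it stands on the pale wooden ware board (190 x 300 mm, top 15 mm above the table) among five other things in a grid of 2 by 3 places about 97 mm apart, its place there shuffled.
- stamp: Loose reddish clay stamp, a slim round standing pillar, 19 mm diameter, 54 mm tall, slightly waisted. Origin: centre of its underside; z up. At the start it stands on the pale wooden ware board (190 x 300 mm, top 15 mm above the table) among five other things in a grid of 2 by 3 places about 97 mm apart, its place there shuffled.
There are look-alikes about, which are no part of the job. What is meant by the stamp is not black or red, and is the smaller of those in its own colour.

How it is judged:
By the outcome, as a careful person would: the job done as asked, in the order asked, and still so for the second after the job is handed in, with the robot touching nothing.
It also fails if it takes over 134 s, if anything falls off the work surface, if the arm or the gripper's body presses on something with over 40 N, if the wrist force passes 120 N, or if a joint passes its speed limit or range.

## Working session

There is one attempt and no reset: what is moved stays moved. The work goes in short steps, Python scripts to look and compute and a tool call to move; the robot and the scene stay as the last step left them, time stands still between calls to the robot, and variables do not carry over. Pictures are saved under pics/ and viewed, about 12 in all and at most 16, crops included, and the job is handed in when it is done.

Besides the shell and the picture viewer there is one more tool, called as name(argument=value, ...), one argument or row to a line, values as JSON. carry_out: Moves the arm, as the interface text tells. Its arguments: {"type":"object","properties":{"offset":{"type":"array"},"delta_rot":{"type":"array"},"fingers":{"type":"number"},"newtons":{"type":"number"}},"required":["offset","delta_rot"]}

```bash
mkdir -p pics
cat > h.py <<'E'
from workcell import *
import numpy as np, cv2
from scipy.spatial.transform import Rotation as Rn
def grab(name,fn=None):
    s=read_state(); im,d=read_camera(name)
    if fn: cv2.imwrite('pics/'+fn,im[:,:,::-1])
    c=get_calibration(name)
    v,u=np.mgrid[0:480,0:640]
    P=np.stack([(u-c['cx'])/c['fx']*d,(v-c['cy'])/c['fy']*d,d],-1)
    if 'mount' in c:
        M=np.array(c['mount']); P=P@M[:3,:3].T+M[:3,3]
        P=P@Rn.from_rotvec(s['tcp_rot']).as_matrix().T+s['tool_pos']
    else: P=(P-np.array(c['t']))@np.array(c['R'])
    P[d==0]=np.nan
    return im,P
E
python3 - <<'E'
from h import *
for n in ['scene','side','wrist']:
    im,P=grab(n,n+'0.png'); np.savez('/tmp/'+n,im=im,P=P)
s=read_state();print(s); print(Rn.from_rotvec(s['tcp_rot']).as_matrix().round(3)); print(get_calibration('wrist'))
E
```

```text
{'time': 0.15, 'q': array([ 1.20310352e+00,  2.64608573e-01,  1.60509494e+00,  1.20734048e-05,
        1.27365895e+00, -3.68909275e-02]), 'joint_vel': array([-0.00039877, -0.00228981, -0.00272294,  0.00223612, -0.00221065,
       -0.0005986 ]), 'joint_torque': array([ 1.25797000e-03, -5.15908384e+01, -3.67958629e+01,  8.74274383e-05,
        8.05259042e-03,  1.75217571e-05]), 'tool_pos': array([0.21902834, 0.63787388, 0.23021011]), 'tcp_rot': array([-0.9631571 ,  1.3492539 ,  0.96155901]), 'wrist_force': array([-0.69098785,  0.06701258, -0.09866394]), 'torque': array([ 0.01734337, -0.00509566,  0.00843646]), 'width': 1.0011975016700783}
[[-0.001 -0.946  0.325]
 [-0.002  0.325  0.946]
 [-1.     0.    -0.002]]
{'fx': 364.711772880087, 'fy': 364.711772880087, 'cx': 320.3947467614847, 'cy': 237.54906078616486, 'mount': array([[-4.02772707e-04, -3.15096679e-01,  9.49059493e-01,
        -1.42052546e-01],
       [ 2.20490378e-04, -9.49059574e-01, -3.15096613e-01,
         8.11607865e-02],
       [ 9.99999895e-01,  8.23461702e-05,  4.51731079e-04,
        -1.42096882e-04],
       [ 0.00000000e+00,  0.00000000e+00,  0.00000000e+00,
         1.00000000e+00]])}
```

View pics/scene0.png

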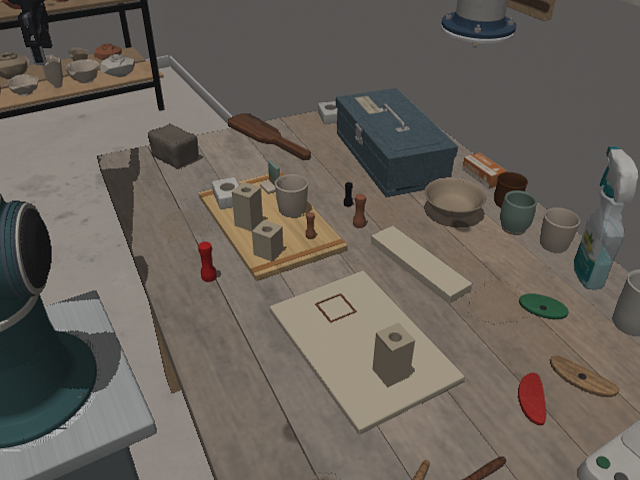

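View pics/side0.png

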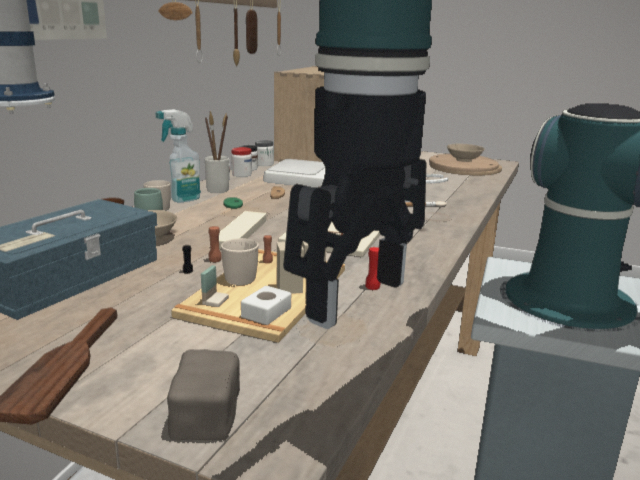

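The scene shows the shelf with the standing post (395,355) and the outline (336,307). On the board are the tall post (247,207), short post (267,240), cup (292,195), tile (272,178) and a white holed block (227,190). Stamp candidates:
- (311,226): reddish, small, on the board
- (360,210): reddish, larger
- (348,194): black
- (207,262): red

By the description I choose (311,226). Next I'll build a top-down map.

```bash
cat > top.py <<'E'
from h import *
def topmap(sets,x0,x1,y0,y1,r=0.001):
    H=int((x1-x0)/r);W=int((y1-y0)/r)
    z=np.full((H,W),-1.);c=np.zeros((H,W,3),np.uint8)
    for im,P in sets:
        p=P.reshape(-1,3);k=im.reshape(-1,3)
        ok=np.isfinite(p[:,0])&(p[:,0]>x0)&(p[:,0]<x1)&(p[:,1]>y0)&(p[:,1]<y1)&(p[:,2]<.16)
        p=p[ok];k=k[ok];o=np.argsort(p[:,2]);p=p[o];k=k[o]
        i=((x1-p[:,0])/r).astype(int).clip(0,H-1);j=((y1-p[:,1])/r).astype(int).clip(0,W-1)
        up=p[:,2]>z[i,j]; z[i[up],j[up]]=p[up,2];c[i[up],j[up]]=k[up]
    return z,c
E
python3 - <<'E'
from top import *
S=np.load('/tmp/scene.npz');im,P=S['im'],S['P']
x0,x1,y0,y1=.2,.85,-.45,.55
z,c=topmap([(im,P)],x0,x1,y0,y1,.002)
c=cv2.resize(cv2.dilate(c,np.ones((2,2))),None,fx=1.6,fy=1.6)
cv2.imwrite('pics/top0.png',c[:,:,::-1])
for n,(u,v) in dict(table=(200,330),shelf=(350,360-20),standtop=(393,331),mark=(336,307),tall=(240,190),short=(262,228),cuprim=(292,180),stamp=(311,215),tile=(273,165),white=(222,183),bridge=(420,262),big=(360,198)).items():
    print(n,P[v,u].round(3))
E
```

```text
table [ 0.27  -0.03   0.005]
shelf [ 0.464 -0.178  0.016]
standtop [ 0.484 -0.255  0.096]
mark [ 0.483 -0.106  0.018]
tall [0.447 0.187 0.095]
short [0.443 0.087 0.072]
cuprim [0.567 0.204 0.07 ]
stamp [0.54  0.08  0.071]
tile [0.56  0.272 0.071]
white [0.453 0.297 0.046]
bridge [ 0.673 -0.086  0.023]
big [0.65  0.081 0.071]
```

View pics/top0.png

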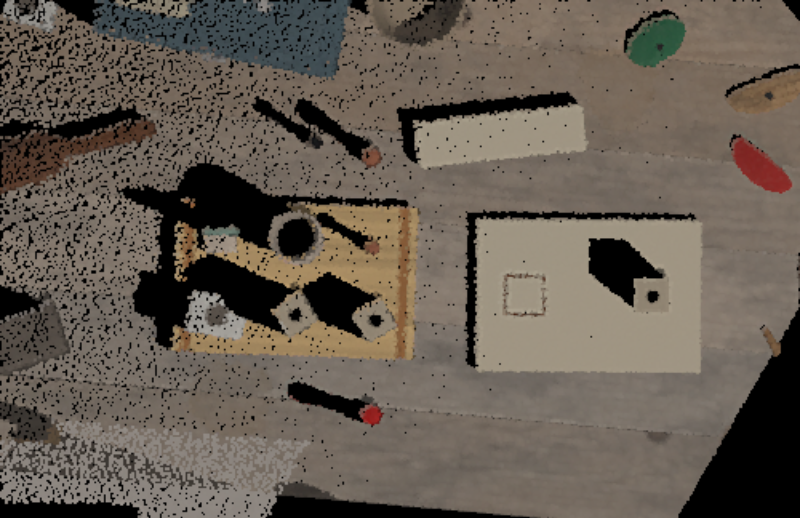

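View pics/wrist0.png

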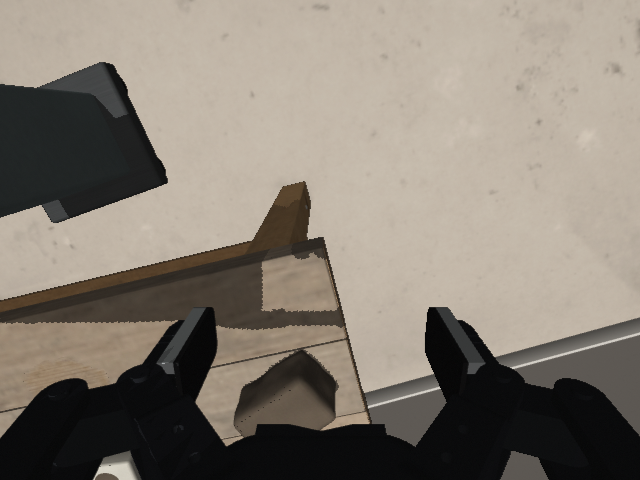

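The top map agrees with the given sizes: board 190x300 and shelf 190x280, nearly axis-aligned. I'll move to a view above the board with the jaws along world y.

carry_out(
  offset=[
    [-2.6,0,0],
    [-2.6,0,0],
    [-2.6,0,0],
    [-2.6,0,0],
    [-2.6,0,0],
  ],
  delta_rot=[
    [-3.8,0,0],
    [-3.8,0,0],
    [-3.8,0,0],
    [-3.8,0,0],
    [-3.8,0,0],
  ],
)

```text
time: 0.57
tool_pos: [0.2191, 0.6381, 0.3619]
tcp_rot: [-1.213, 1.208, 1.212]
wrist_force: [-0.4, 0.1, 0.3]
width: 1.0
```

carry_out(
  offset=[
    [0,-1.27,-3.05],
    [0,-1.27,-3.05],
    [0,-1.27,-3.05],
    [0,-1.27,-3.05],
    [0,-1.27,-3.05],
  ],
  delta_rot=[
    [0,0,0],
    [0,0,0],
    [0,0,0],
    [0,0,0],
    [0,0,0],
  ],
)

```text
time: 0.98
tool_pos: [0.283, 0.4844, 0.3608]
tcp_rot: [-1.211, 1.209, 1.21]
wrist_force: [0.6, 0.2, -0.0]
width: 0.999
```

carry_out(
  offset=[
    [0,-1.27,-3.05],
    [0,-1.27,-3.05],
    [0,-1.27,-3.05],
    [0,-1.27,-3.05],
    [0,-1.27,-3.05],
  ],
  delta_rot=[
    [0,0,0],
    [0,0,0],
    [0,0,0],
    [0,0,0],
    [0,0,0],
  ],
)

```text
time: 1.4
tool_pos: [0.3466, 0.3319, 0.361]
tcp_rot: [-1.21, 1.209, 1.21]
wrist_force: [0.1, 0.2, -0.2]
width: 1.002
```

carry_out(
  offset=[
    [0,-1.27,-3.05],
    [0,-1.27,-3.05],
    [0,-1.27,-3.05],
    [0,-1.27,-3.05],
    [0,-1.27,-3.05],
  ],
  delta_rot=[
    [0,0,0],
    [0,0,0],
    [0,0,0],
    [0,0,0],
    [0,0,0],
  ],
)

```text
time: 1.82
tool_pos: [0.4102, 0.1794, 0.3611]
tcp_rot: [-1.21, 1.209, 1.21]
wrist_force: [0.7, 0.5, 0.5]
width: 0.997
```

Run:
```python
from top import *
im,P=grab('wrist','w1.png'); np.savez('/tmp/w1',im=im,P=P)
s=read_state();print(s['time'],s['tool_pos'],Rn.from_rotvec(s['tcp_rot']).as_matrix().round(3))
```

```text
1.8667 [0.41224037 0.17453644 0.36110929] [[ 0.002 -1.     0.003]
 [-0.005  0.003  1.   ]
 [-1.    -0.002 -0.005]]
```

View pics/w1.png

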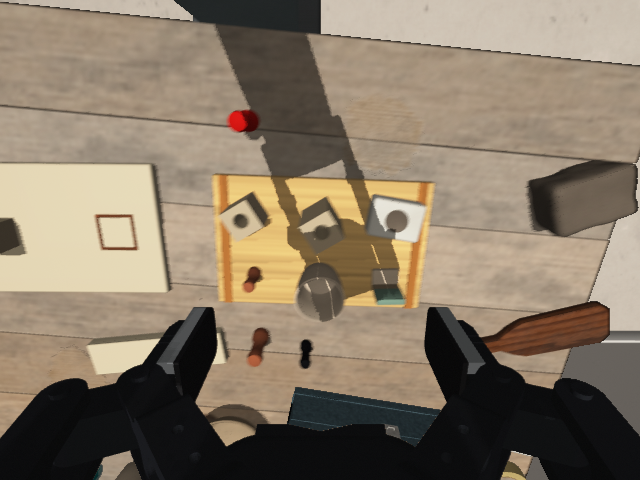

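The wrist view confirms it: tall post (320,222), short post (243,217), cup (320,290), small stamp (252,278), tile (388,285), white decoy (397,218), outline (116,232), bridge left end (150,350). The larger reddish look-alike is at (258,345). Now I'll measure precisely, with the arm settled.

```bash
cat > seg.py <<'E'
from h import *
def blob(P,xc,yc,zlo,zhi,r=.05,fn='rect'):
    m=(abs(P[...,2]-(zlo+zhi)/2)<(zhi-zlo)/2)&(np.hypot(P[...,0]-xc,P[...,1]-yc)<r)
    p=P[m]
    if len(p)<10: return len(p)
    q=(p[:,:2]*1000).astype(np.float32)
    if fn=='rect':
        (a,b),(w,h),t=cv2.minAreaRect(q); return len(p),'c',np.round([a,b],1),'wh',np.round([w,h],1),'ang(x->y)',round(t,1),'z',np.median(p[:,2]).round(4)
    (a,b),R=cv2.minEnclosingCircle(q); return len(p),'c',np.round([a,b],1),'R',round(R,1),'z',np.median(p[:,2]).round(4)
E
python3 - <<'E'
from seg import *
im,P=grab('wrist'); np.savez('/tmp/w1',im=im,P=P)
s=read_state();print(s['tool_pos'])
S=np.load('/tmp/scene.npz')['P']
for nm,Q in (('wrist',P),('scene',S)):
    print(nm)
    print('tall',blob(Q,.456,.181,.085,.105))
    print('short',blob(Q,.454,.08,.062,.08))
    print('cup',blob(Q,.556,.18,.072,.092,fn='c'))
    print('stamp',blob(Q,.541,.085,.062,.08,.03,'c'))
    print('tile',blob(Q,.555,.275,.06,.08))
    print('tilefoot',blob(Q,.555,.275,.019,.028))
    print('white',blob(Q,.456,.285,.035,.06))
    print('stand',blob(Q,.482,-.264,.085,.105))
    print('bridge',blob(Q,.685,-.075,.012,.03,.13))
    print('shelf',blob(Q,.481,-.185,.010,.025,.19))
    print('board',blob(Q,.499,.181,.010,.02,.19))
E
```

```text
[0.41128146 0.17725303 0.36108103]
wrist
tall (1056, 'c', array([457.7, 182.9]), 'wh', array([40.8, 40.2]), 'ang(x->y)', 31.3, 'z', np.float64(0.0943))
short (944, 'c', array([450.8,  83.4]), 'wh', array([40.5, 41. ]), 'ang(x->y)', 30.5, 'z', np.float64(0.0694))
cup (646, 'c', array([553.1, 180.3]), 'R', 33.1, 'z', np.float64(0.0797))
stamp (117, 'c', array([541.9,  86.6]), 'R', 8.0, 'z', np.float64(0.0667))
tile (254, 'c', array([561.7, 275.3]), 'wh', array([ 9.7, 38.2]), 'ang(x->y)', 0.9, 'z', np.float64(0.0693))
tilefoot (443, 'c', array([549.6, 275.3]), 'wh', array([28.1, 38.2]), 'ang(x->y)', 1.6, 'z', np.float64(0.0226))
white (2104, 'c', array([457. , 280.9]), 'wh', array([70.2, 52. ]), 'ang(x->y)', 80.1, 'z', np.float64(0.0444))
stand 0
bridge (2829, 'c', array([632.4, -79.1]), 'wh', array([153.9, 210.5]), 'ang(x->y)', 5.8, 'z', np.float64(0.019))
shelf (21113, 'c', array([ 528.4, -174.4]), 'wh', array([260.8, 283.4]), 'ang(x->y)', 89.6, 'z', np.float64(0.0144))
board (18936, 'c', array([504.4, 182.3]), 'wh', array([300.5, 347.9]), 'ang(x->y)', 87.9, 'z', np.float64(0.0146))
s
[... 466 characters left out ...]
.float64(0.0687))
tilefoot (139, 'c', array([545.4, 275.6]), 'wh', array([79.6, 29.3]), 'ang(x->y)', 88.0, 'z', np.float64(0.0236))
white (456, 'c', array([456.6, 280.7]), 'wh', array([74.8, 50.9]), 'ang(x->y)', 78.6, 'z', np.float64(0.0456))
stand (755, 'c', array([ 481.1, -264.6]), 'wh', array([42.8, 42.8]), 'ang(x->y)', 89.4, 'z', np.float64(0.0955))
bridge (2942, 'c', array([633.5, -79.3]), 'wh', array([156.4, 213. ]), 'ang(x->y)', 5.7, 'z', np.float64(0.0206))
shelf (14567, 'c', array([ 528.4, -184.5]), 'wh', array([283.4, 285. ]), 'ang(x->y)', 89.5, 'z', np.float64(0.0161))
board (4995, 'c', array([526.9, 170.9]), 'wh', array([331.3, 307.7]), 'ang(x->y)', 74.1, 'z', np.float64(0.0161))
```

Sizes fit everywhere (tall post top at 0.094, yaw 31°). I'll grasp the tall post at yaw 121°.

carry_out(
  offset=[
    [1,-2.3,0.28],
    [1,-2.34,0.28],
    [3,0,0],
    [3,0,0],
    [3,0,0],
  ],
  delta_rot=[
    [0,0,0],
    [0,0,0],
    [-6.2,0,0],
    [-6.2,0,0],
    [-6.2,0,0],
  ],
  fingers=0.6,
)

```text
time: 2.33
tool_pos: [0.4566, 0.1875, 0.2502]
tcp_rot: [-1.448, 1.033, 1.448]
wrist_force: [0.5, 0.2, 0.9]
width: 0.801
```

carry_out(
  offset=[
    [3,0,0],
    [3,0,0],
    [3,0,0],
    [3,0,0],
    [3,0,0],
  ],
  delta_rot=[
    [-6.2,0,0],
    [-6.2,0,0],
    [0,0,0],
    [0,0,0],
    [0,0,0],
  ],
)

```text
time: 2.75
tool_pos: [0.4559, 0.1875, 0.0998]
tcp_rot: [-1.596, 0.902, 1.597]
wrist_force: [0.7, 0.5, 0.2]
width: 0.801
```

carry_out(
  offset=[
    [1.5,0,0],
    [1.5,0,0],
    [1.1,0,0],
    [0.5,0,0],
    [0,0,0],
  ],
  delta_rot=[
    [0,0,0],
    [0,0,0],
    [0,0,0],
    [0,0,0],
    [0,0,0],
  ],
)

```text
time: 3.17
tool_pos: [0.4554, 0.1868, 0.0541]
tcp_rot: [-1.595, 0.904, 1.598]
wrist_force: [-0.6, 0.1, -0.7]
width: 0.803
```

carry_out(
  offset=[
    [0,0,-0.45],
    [0,0,0],
    [0,0,0],
    [0,0,0],
    [0,0,0],
  ],
  delta_rot=[
    [0,0,0],
    [0,0,0],
    [0,0,0],
    [0,0,0],
    [0,0,0],
  ],
)

```text
time: 3.58
tool_pos: [0.4594, 0.183, 0.0561]
tcp_rot: [-1.597, 0.901, 1.595]
wrist_force: [-0.1, -0.4, -0.2]
width: 0.799
```

carry_out(
  offset=[
    [0,0,0],
    [0,0,0],
    [0,0,0],
    [0,0,0],
    [0,0,0],
  ],
  delta_rot=[
    [0,0,0],
    [0,0,0],
    [0,0,0],
    [0,0,0],
    [0,0,0],
  ],
  fingers=-1,
  newtons=50,
)

```text
time: 4.0
tool_pos: [0.4591, 0.1829, 0.0556]
tcp_rot: [-1.596, 0.902, 1.596]
wrist_force: [0.0, -0.1, 2.7]
width: 0.465
```

carry_out(
  offset=[
    [0,0,0],
    [0,0,0],
    [-0.5,0,0],
    [-1,0,0],
    [-1.5,0,0],
  ],
  delta_rot=[
    [0,0,0],
    [0,0,0],
    [0,0,0],
    [0,0,0],
    [0,0,0],
  ],
)

```text
time: 4.42
tool_pos: [0.457, 0.1822, 0.0842]
tcp_rot: [-1.594, 0.906, 1.6]
wrist_force: [0.3, 0.1, -1.5]
width: 0.462
```

carry_out(
  offset=[
    [-3,0,0],
    [-4,0,0],
    [-4,0,0],
    [-4,0,0],
    [-4,0,0],
  ],
  delta_rot=[
    [6.2,0,0],
    [6.2,0,0],
    [6.2,0,0],
    [6.2,0,0],
    [6.2,0,0],
  ],
)

```text
time: 4.83
tool_pos: [0.458, 0.1825, 0.2775]
tcp_rot: [-1.206, 1.212, 1.206]
wrist_force: [0.7, 0.3, -0.4]
width: 0.463
```

carry_out(
  offset=[
    [-0.5,0.47,-3.62],
    [-0.5,0.47,-3.62],
    [-0.5,0.47,-3.62],
    [-0.5,0.47,-3.62],
    [-0.5,0.47,-3.62],
  ],
  delta_rot=[
    [0,0,0],
    [0,0,0],
    [0,0,0],
    [0,0,0],
    [0,0,0],
  ],
)

```text
time: 5.25
tool_pos: [0.4344, 0.0005, 0.301]
tcp_rot: [-1.211, 1.208, 1.21]
wrist_force: [-0.1, -1.1, -1.1]
width: 0.462
```

carry_out(
  offset=[
    [-0.5,0.47,-3.62],
    [-0.5,0.47,-3.62],
    [-0.5,0.47,-3.62],
    [-0.5,0.47,-3.62],
    [-0.5,0.47,-3.62],
  ],
  delta_rot=[
    [0,0,0],
    [0,0,0],
    [0,0,0],
    [0,0,0],
    [0,0,0],
  ],
)

```text
time: 5.67
tool_pos: [0.411, -0.1807, 0.326]
tcp_rot: [-1.21, 1.209, 1.209]
wrist_force: [1.7, -0.0, -1.3]
width: 0.462
```

carry_out(
  offset=[
    [0,0,0],
    [0,0,0],
    [0,0,0],
    [0,0,0],
    [0,0,0],
  ],
  delta_rot=[
    [0,0,0],
    [0,0,0],
    [0,0,0],
    [0,0,0],
    [0,0,0],
  ],
)

```text
time: 6.08
tool_pos: [0.4122, -0.1779, 0.325]
tcp_rot: [-1.211, 1.208, 1.212]
wrist_force: [0.1, -0.5, -2.4]
width: 0.46
```

```bash
cat > shelf.py <<'E'
from seg import *
im,P=grab('wrist','w2.png'); np.savez('/tmp/w2',im=im,P=P)
s=read_state();print(s['tool_pos'],Rn.from_rotvec(s['tcp_rot']).as_matrix().round(3).tolist())
print('stand',blob(P,.482,-.264,.085,.105))
print('bridge',blob(P,.685,-.075,.012,.03,.115))
print('held',blob(P,s['tool_pos'][0],s['tool_pos'][1],s['tool_pos'][2]+.03,s['tool_pos'][2]+.05,.045))
hsv=cv2.cvtColor(im,cv2.COLOR_RGB2HSV)
near=np.hypot(P[...,0]-.481,P[...,1]+.105)<.045
flat=abs(P[...,2]-.015)<.006
g=im.astype(int).sum(2); med=np.median(g[near&flat])
m=near&flat&(g<med*.72)
q=(P[m][:,:2]*1000).astype(np.float32); print('mark',m.sum(),cv2.minAreaRect(q))
# shelf: cream pixels at shelf height
m=(abs(P[...,2]-.015)<.005)&(abs(P[...,0]-.481)<.13)&(abs(P[...,1]+.185)<.17)&(hsv[...,1]<70)
n,l,st,_=cv2.connectedComponentsWithStats(m.astype(np.uint8)); k=1+st[1:,4].argmax()
print('shelf',cv2.minAreaRect((P[l==k][:,:2]*1000).astype(np.float32)))
E
python3 shelf.py
```

```text
[ 0.41222341 -0.17788481  0.32506221] [[-0.0, -1.0, -0.003], [0.0, -0.003, 1.0], [-1.0, 0.0, 0.0]]
stand (1238, 'c', array([ 481.2, -264.7]), 'wh', array([40.6, 41.1]), 'ang(x->y)', 89.8, 'z', np.float64(0.0943))
bridge (541, 'c', array([617. , -32.1]), 'wh', array([142.2,  41.5]), 'ang(x->y)', 47.3, 'z', np.float64(0.019))
held (15849, 'c', array([ 410.8, -177.6]), 'wh', array([42.2, 86.6]), 'ang(x->y)', 1.4, 'z', np.float64(0.3639))
mark 213 ((483.2601318359375, -105.14285278320312), (50.729896545410156, 49.731075286865234), 0.7579070925712585)
shelf ((481.3418884277344, -184.68006896972656), (280.4549560546875, 189.56544494628906), 89.65440368652344)
```

View pics/w2.png

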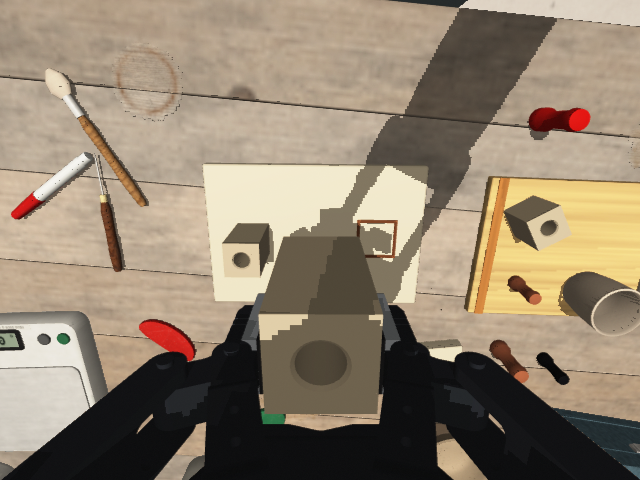

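Run:
```python
from seg import *
d=np.load('/tmp/w2.npz');im,P=d['im'],d['P'];t=np.array([.4122,-.1779,.3251])
m=(abs(P[...,2]-t[2]-.0388)<.003)&(np.hypot(P[...,0]-t[0],P[...,1]-t[1])<.05)&(im.astype(int).sum(2)>180)
m=cv2.morphologyEx(m.astype(np.uint8),cv2.MORPH_OPEN,np.ones((7,7)))>0
print(m.sum(),cv2.minAreaRect(((P[m][:,:2]-t[:2])*1000).astype(np.float32)),np.median(P[m][:,2]))
```

```text
10526 ((-1.1204051971435547, -1.9344673156738281), (42.137454986572266, 44.1944465637207), 0.5615068078041077) 0.3639078536618963
```

carry_out(
  offset=[
    [2.5,-1.42,1.46],
    [2.5,-1.42,1.46],
    [2.5,-1.42,1.46],
    [2.5,-1.42,1.46],
    [2.5,-1.42,1.46],
  ],
  delta_rot=[
    [0.5,0,0],
    [0,0,0],
    [0,0,0],
    [0,0,0],
    [0,0,0],
  ],
)

```text
time: 6.55
tool_pos: [0.4842, -0.1047, 0.1993]
tcp_rot: [-1.205, 1.212, 1.204]
wrist_force: [-0.2, 0.6, -2.2]
width: 0.469
```

carry_out(
  offset=[
    [3.3,0,0],
    [3.3,0,0],
    [3,0,0],
    [2,0,0],
    [1,0,0],
  ],
  delta_rot=[
    [0,0,0],
    [0,0,0],
    [0,0,0],
    [0,0,0],
    [0,0,0],
  ],
)

```text
time: 6.97
tool_pos: [0.481, -0.1046, 0.0707]
tcp_rot: [-1.201, 1.215, 1.21]
wrist_force: [-0.8, 0.2, -1.7]
width: 0.462
```

carry_out(
  offset=[
    [0,0,0],
    [0,0,0],
    [0,0,0],
    [0,0,0],
    [0,0,0],
  ],
  delta_rot=[
    [0,0,0],
    [0,0,0],
    [0,0,0],
    [0,0,0],
    [0,0,0],
  ],
)

```text
time: 7.38
tool_pos: [0.4851, -0.1071, 0.0761]
tcp_rot: [-1.206, 1.211, 1.2]
wrist_force: [-0.4, -0.5, -1.7]
width: 0.46
```

```bash
python3 -c "
from h import *
s=read_state();print(s['tool_pos'],s['wrist_force'],Rn.from_rotvec(s['tcp_rot']).as_matrix().round(3).tolist())"
```

```text
[ 0.48509919 -0.10705946  0.07614549] [-0.36792739 -0.53344926 -1.6746864 ] [[0.003, -1.0, 0.008], [-0.001, 0.008, 1.0], [-1.0, -0.003, -0.001]]
```

```bash
cat >> h.py <<'E'
def avg(n=8):
    p=[];r=[]
    for _ in range(n):
        read_camera('side'); s=read_state(); p.append(s['tool_pos']); r.append(s['tcp_rot'])
    R=Rn.from_rotvec(np.array(r)).mean().as_matrix()
    print('tcp mm',(np.mean(p,0)*1000).round(1),'sd',(np.std(p,0)*1000).round(1),'yaw',np.degrees(np.arctan2(R[1,2],R[0,2])).round(2),'down',R[:,0].round(3),'F',s['wrist_force'].round(1),'w',round(s['width'],3),'t',s['time'])
    return np.mean(p,0)
E
python3 -c "
from h import *
avg()"
```

```text
tcp mm [ 484.  -106.8   75. ] sd [0.4 0.1 0.5] yaw 89.54 down [ 0.001 -0.    -1.   ] F [-0.7 -0.1 -1.2] w 0.464 t 7.7833
```

carry_out(
  offset=[
    [0,0.05,0.15],
    [0.8,0,0],
    [0.6,0,0],
    [0.3,0,0],
    [0,0,0],
  ],
  delta_rot=[
    [0,0,0],
    [0,0,0],
    [0,0,0],
    [0,0,0],
    [0,0,0],
  ],
)

```text
time: 8.2
tool_pos: [0.4824, -0.1049, 0.0562]
tcp_rot: [-1.202, 1.214, 1.205]
wrist_force: [-0.6, -0.1, -1.0]
width: 0.458
```

Run:
```python
from h import *
avg(6)
im,P=grab('side','s1.png'); im,P=grab('wrist'); cv2.imwrite('pics/w3.png',im[100:400,200:560,::-1])
```

```text
tcp mm [ 482.9 -105.1   57. ] sd [0.2 0.1 0.3] yaw 89.55 down [-0.  0. -1.] F [-0.7  0.6 -1.7] w 0.462 t 8.5
```

View pics/w3.png

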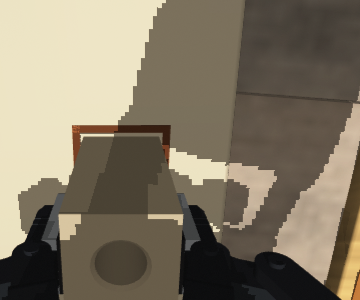

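The post's base sits inside the outline, with even margins (crop 73–170 outline, 81–166 post). I'll lower it, release and retreat.

carry_out(
  offset=[
    [0.1,0,0],
    [0.05,0,0],
    [0,0,0],
    [0,0,0],
    [0,0,0],
  ],
  delta_rot=[
    [0,0,0],
    [0,0,0],
    [0,0,0],
    [0,0,0],
    [0,0,0],
  ],
)

```text
time: 9.02
tool_pos: [0.4831, -0.1051, 0.0558]
tcp_rot: [-1.203, 1.213, 1.203]
wrist_force: [-0.7, -0.7, -1.5]
width: 0.463
```

carry_out(
  offset=[
    [0,0,0],
    [0,0,0],
    [0,0,0],
    [0,0,0],
    [0,0,0],
  ],
  delta_rot=[
    [0,0,0],
    [0,0,0],
    [0,0,0],
    [0,0,0],
    [0,0,0],
  ],
  fingers=0.6,
)

```text
time: 9.43
tool_pos: [0.4832, -0.1052, 0.0559]
tcp_rot: [-1.204, 1.213, 1.203]
wrist_force: [0.2, 0.3, 0.6]
width: 0.803
```

carry_out(
  offset=[
    [-1.5,0,0],
    [-3,0,0],
    [-4,0,0],
    [-4,0,0],
    [-4,0,0],
  ],
  delta_rot=[
    [0,0,0],
    [0,0,0],
    [0,0,0],
    [0,0,0],
    [0,0,0],
  ],
)

```text
time: 9.85
tool_pos: [0.4824, -0.105, 0.2222]
tcp_rot: [-1.203, 1.213, 1.204]
wrist_force: [1.6, -0.7, 0.2]
width: 0.802
```

carry_out(
  offset=[
    [-2,1.4,-1.5],
    [-2,1.4,-1.5],
    [-2,1.4,-1.5],
    [-2,1.4,-1.5],
    [-2,1.4,-1.5],
  ],
  delta_rot=[
    [0,0,0],
    [0,0,0],
    [0,0,0],
    [0,0,0],
    [0,0,0],
  ],
)

```text
time: 10.27
tool_pos: [0.4116, -0.18, 0.3219]
tcp_rot: [-1.204, 1.213, 1.203]
wrist_force: [0.3, -0.8, -0.4]
width: 0.799
```

```bash
cat > look.py <<'E'
from seg import *
import sys
avg(5)
im,P=grab('wrist',sys.argv[1]); np.savez('/tmp/w4',im=im,P=P)
S=grab('scene')[1]
for Q in (P,S):
    print('stand',blob(Q,.482,-.264,.085,.105)); print('added',blob(Q,.482,-.105,.085,.105))
    m=(abs(Q[...,2]-.02)<.006)&(abs(Q[...,0]-.685)<.055)&(abs(Q[...,1]+.075)<.125)
    print('bridge',cv2.minAreaRect((Q[m][:,:2]*1000).astype(np.float32)),m.sum())
E
python3 look.py w4.png
```

```text
tcp mm [ 412.4 -181.   323.2] sd [0.6 1.4 2.4] yaw 89.46 down [ 0.003 -0.002 -1.   ] F [-0.6  0.7  0.4] w 0.801 t 10.5167
stand (1268, 'c', array([ 480.8, -264.6]), 'wh', array([40.4, 40.8]), 'ang(x->y)', 89.5, 'z', np.float64(0.0943))
added (1249, 'c', array([ 481.4, -104.7]), 'wh', array([40.4, 40.5]), 'ang(x->y)', 89.5, 'z', np.float64(0.0943))
bridge ((681.1439819335938, -74.53034210205078), (58.2447395324707, 209.94056701660156), 5.848722457885742) 2958
stand (766, 'c', array([ 481.3, -264.5]), 'wh', array([42.5, 42.3]), 'ang(x->y)', 88.2, 'z', np.float64(0.0954))
added (567, 'c', array([ 482.6, -104.4]), 'wh', array([44.5, 42.7]), 'ang(x->y)', 90.0, 'z', np.float64(0.0952))
bridge ((681.4427490234375, -74.02904510498047), (61.29427719116211, 212.4997100830078), 5.890403747558594) 2494
```

The post is placed within 1 mm of target and square (89.5°). Next is the cup, with the jaws along x.

carry_out(
  offset=[
    [0,-1.41,3.6],
    [0,-1.41,3.6],
    [0,-1.41,3.6],
    [0,-1.41,3.6],
    [0,-1.41,3.6],
  ],
  delta_rot=[
    [0,0,0],
    [0,0,0],
    [0,0,0],
    [0,0,0],
    [0,0,0],
  ],
  fingers=1,
)

```text
time: 11.03
tool_pos: [0.4843, 0.0024, 0.3192]
tcp_rot: [-1.203, 1.214, 1.206]
wrist_force: [-0.0, -0.9, -1.1]
width: 1.0
```

carry_out(
  offset=[
    [0,-1.41,3.6],
    [0,-1.41,3.6],
    [0,-1.41,3.6],
    [0,-1.41,3.6],
    [0,-1.41,3.6],
  ],
  delta_rot=[
    [0,0,0],
    [0,0,0],
    [0,0,0],
    [0,0,0],
    [0,0,0],
  ],
)

```text
time: 11.45
tool_pos: [0.5559, 0.1823, 0.3188]
tcp_rot: [-1.204, 1.215, 1.206]
wrist_force: [0.4, -0.4, -0.0]
width: 0.997
```

carry_out(
  offset=[
    [1,0,0],
    [1,0,0],
    [1,0,0],
    [1,0,0],
    [1,0,0],
  ],
  delta_rot=[
    [5.97,0,0],
    [5.97,0,0],
    [5.97,0,0],
    [5.97,0,0],
    [5.97,0,0],
  ],
)

```text
time: 11.87
tool_pos: [0.5554, 0.1805, 0.2681]
tcp_rot: [-0.809, 1.418, 0.81]
wrist_force: [-0.7, -0.5, 0.2]
width: 0.999
```

carry_out(
  offset=[
    [1,0,0],
    [1,0,0],
    [1,0,0],
    [1,0,0],
    [1,0,0],
  ],
  delta_rot=[
    [5.97,0,0],
    [5.97,0,0],
    [5.97,0,0],
    [5.97,0,0],
    [5.97,0,0],
  ],
)

```text
time: 12.28
tool_pos: [0.5552, 0.1802, 0.2183]
tcp_rot: [-0.405, 1.536, 0.406]
wrist_force: [0.2, 0.4, 0.5]
width: 1.003
```

carry_out(
  offset=[
    [1.5,0,0],
    [1.5,0,0],
    [1.5,0,0],
    [1,0,0],
    [1,0,0],
  ],
  delta_rot=[
    [5.97,0,0],
    [5.97,0,0],
    [5.97,0,0],
    [5.97,0,0],
    [5.97,0,0],
  ],
)

```text
time: 12.7
tool_pos: [0.5547, 0.18, 0.1528]
tcp_rot: [0.002, 1.575, -0.004]
wrist_force: [-0.4, 0.4, 0.4]
width: 1.007
```

Run:
```python
from seg import *
avg(6)
im,P=grab('wrist')
print('cup',blob(P,.553,.1805,.072,.092,.045,fn='c'))
print('tile',blob(P,.561,.275,.06,.08,.03))
```

```text
tcp mm [554.9 179.7 153.6] sd [1.2 0.1 1.9] yaw 0.06 down [-0.004 -0.001 -1.   ] F [0.6 0.3 0.1] w 0.998 t 13.0
cup (2472, 'c', array([553.4, 180. ]), 'R', 32.8, 'z', np.float64(0.08))
tile (1050, 'c', array([562.2, 275.5]), 'wh', array([ 8.6, 38.2]), 'ang(x->y)', 1.2, 'z', np.float64(0.0698))
```

carry_out(
  offset=[
    [3,0,-0.15],
    [3,0,0],
    [2.5,0,0],
    [2,0,0],
    [1,0,0],
  ],
  delta_rot=[
    [0,0,0],
    [0,0,0],
    [0,0,0],
    [0,0,0],
    [0,0,0],
  ],
)

```text
time: 13.47
tool_pos: [0.5533, 0.1789, 0.0385]
tcp_rot: [-0.001, 1.574, 0.0]
wrist_force: [-1.0, -0.2, 0.2]
width: 1.0
```

carry_out(
  offset=[
    [0,0,0],
    [0,0,0],
    [0,0,0],
    [0,0,0],
    [0,0,0],
  ],
  delta_rot=[
    [0,0,0],
    [0,0,0],
    [0,0,0],
    [0,0,0],
    [0,0,0],
  ],
  fingers=-1,
  newtons=30,
)

```text
time: 13.88
tool_pos: [0.5559, 0.1796, 0.0422]
tcp_rot: [0.0, 1.568, 0.001]
wrist_force: [-0.4, -0.0, -1.1]
width: 0.741
```

```bash
python3 -c "
from h import *
avg(6)"
```

```text
tcp mm [555.4 179.4  41.6] sd [0.1 0.  0.2] yaw -0.0 down [ 0.001  0.    -1.   ] F [-0.1  0.5  0.9] w 0.741 t 14.1833
```

carry_out(
  offset=[
    [-1,0,0],
    [-3,0,0],
    [-4,0,0],
    [-4,0,0],
    [-4,0,0],
  ],
  delta_rot=[
    [0,0,0],
    [0,0,0],
    [0,0,0],
    [0,0,0],
    [0,0,0],
  ],
)

```text
time: 14.6
tool_pos: [0.554, 0.1791, 0.2025]
tcp_rot: [-0.0, 1.572, -0.0]
wrist_force: [1.7, 1.6, -2.1]
width: 0.736
```

carry_out(
  offset=[
    [0,-3.65,-0.73],
    [0,-3.65,-0.73],
    [0,-3.65,-0.73],
    [0,-3.65,-0.73],
    [0,-3.65,-0.73],
  ],
  delta_rot=[
    [0,0,0],
    [0,0,0],
    [0,0,0],
    [0,0,0],
    [0,0,0],
  ],
)

```text
time: 15.02
tool_pos: [0.5175, -0.0046, 0.2015]
tcp_rot: [-0.001, 1.57, 0.0]
wrist_force: [0.5, -0.4, -1.3]
width: 0.736
```

carry_out(
  offset=[
    [0,-3.65,-0.73],
    [0,-3.65,-0.73],
    [0,-3.65,-0.73],
    [0,-3.65,-0.73],
    [0,-3.65,-0.73],
  ],
  delta_rot=[
    [0,0,0],
    [0,0,0],
    [0,0,0],
    [0,0,0],
    [0,0,0],
  ],
)

```text
time: 15.43
tool_pos: [0.4809, -0.1873, 0.2014]
tcp_rot: [-0.0, 1.57, -0.0]
wrist_force: [1.1, -0.2, -1.4]
width: 0.735
```

carry_out(
  offset=[
    [1,0,0],
    [2,0,0],
    [2,0,0],
    [1,0,0],
    [0,0,0],
  ],
  delta_rot=[
    [0,0,0],
    [0,0,0],
    [0,0,0],
    [0,0,0],
    [0,0,0],
  ],
)

```text
time: 15.85
tool_pos: [0.4794, -0.1844, 0.1379]
tcp_rot: [0.002, 1.576, 0.002]
wrist_force: [0.1, -0.1, -2.4]
width: 0.741
```

Run:
```python
from seg import *
t=avg(8)
im,P=grab('wrist')
print('cup',blob(P,t[0],t[1],t[2]+.034,t[2]+.048,.034,fn='c'))
print('added',blob(P,.482,-.105,.085,.105))
print('stand',blob(P,.482,-.264,.085,.105))
```

```text
tcp mm [ 482.4 -185.6  141.6] sd [0.8 0.4 0.9] yaw 0.03 down [ 0.001 -0.    -1.   ] F [-0.1 -0.2 -1.4] w 0.738 t 16.25
cup (8065, 'c', array([ 482.4, -185.1]), 'R', 33.9, 'z', np.float64(0.1808))
added (5928, 'c', array([ 481.9, -104.9]), 'wh', array([40. , 40.3]), 'ang(x->y)', 89.3, 'z', np.float64(0.0944))
stand 0
```

carry_out(
  offset=[
    [3,0,-0.07],
    [3,0.03,0],
    [2,0,0],
    [1.2,0,0],
    [0.5,0,0],
  ],
  delta_rot=[
    [0,0,0],
    [0,0,0],
    [0,0,0],
    [0,0,0],
    [0,0,0],
  ],
)

```text
time: 16.72
tool_pos: [0.4797, -0.1847, 0.0418]
tcp_rot: [0.001, 1.574, 0.001]
wrist_force: [-0.5, 1.0, -1.5]
width: 0.736
```

```bash
python3 -c "
from h import *
avg(8)"
```

```text
tcp mm [ 481.9 -185.8   44.6] sd [0.9 0.4 1.1] yaw -0.0 down [ 0.001 -0.001 -1.   ] F [-0.  -0.1 -1.5] w 0.736 t 17.1167
```

carry_out(
  offset=[
    [0.15,0,0],
    [0,0,0],
    [0.05,0,0],
    [0,0,0],
    [0,0,0],
  ],
  delta_rot=[
    [0,0,0],
    [0,0,0],
    [0,0,0],
    [0,0,0],
    [0,0,0],
  ],
)

```text
time: 17.53
tool_pos: [0.481, -0.1854, 0.0417]
tcp_rot: [0.0, 1.571, 0.0]
wrist_force: [-0.6, 0.2, -1.6]
width: 0.741
```

carry_out(
  offset=[
    [0.05,0,0],
    [0,0,0],
    [0,0,0],
    [0,0,0],
    [0,0,0],
  ],
  delta_rot=[
    [0,0,0],
    [0,0,0],
    [0,0,0],
    [0,0,0],
    [0,0,0],
  ],
)

```text
time: 17.95
tool_pos: [0.4811, -0.1855, 0.0415]
tcp_rot: [-0.0, 1.571, -0.0]
wrist_force: [-1.2, 0.4, 2.3]
width: 0.74
```

```bash
python3 -c "
from h import *
avg(8)"
```

```text
tcp mm [ 481.1 -185.5   41.5] sd [0. 0. 0.] yaw -0.0 down [-0. -0. -1.] F [-2.5  0.1  4.4] w 0.739 t 18.35
```

Contact (+4 N). I'll release, rise and go to look at the cup and bridge.

carry_out(
  offset=[
    [0,0,0],
    [0,0,0],
    [0,0,0],
    [0,0,0],
    [0,0,0],
  ],
  delta_rot=[
    [0,0,0],
    [0,0,0],
    [0,0,0],
    [0,0,0],
    [0,0,0],
  ],
  fingers=1,
)

```text
time: 18.77
tool_pos: [0.4812, -0.1854, 0.0412]
tcp_rot: [0.0, 1.571, -0.0]
wrist_force: [-0.5, -0.1, -0.7]
width: 1.003
```

carry_out(
  offset=[
    [-1.5,0,0],
    [-3,0,0],
    [-4,0,0],
    [-4,0,0],
    [-4,0,0],
  ],
  delta_rot=[
    [0,0,0],
    [0,0,0],
    [0,0,0],
    [0,0,0],
    [0,0,0],
  ],
)

```text
time: 19.18
tool_pos: [0.4806, -0.1851, 0.2076]
tcp_rot: [0.0, 1.572, 0.0]
wrist_force: [1.3, -0.8, 0.6]
width: 0.999
```

carry_out(
  offset=[
    [0,2.2,4],
    [0,2.2,4],
    [0,2.2,4],
    [0,2.2,4],
    [0,2.2,4],
  ],
  delta_rot=[
    [-1.17,0,0],
    [-1.17,0,0],
    [-1.17,0,0],
    [-1.17,0,0],
    [-1.17,0,0],
  ],
)

```text
time: 19.6
tool_pos: [0.6609, -0.0767, 0.2064]
tcp_rot: [-0.081, 1.569, 0.08]
wrist_force: [0.4, -0.5, -0.2]
width: 0.996
```

```bash
sed -i "s/^for Q in/print('cup',blob(S,.481,-.185,.072,.092,.045,fn='c'),blob(P,.481,-.185,.072,.092,.045,fn='c'))\nfor Q in/" look.py; python3 look.py w5.png
```

```text
tcp mm [662.  -75.1 205.3] sd [2.9 2.  0.2] yaw 6.01 down [ 0.001  0.001 -1.   ] F [-0.   0.2  0.7] w 0.997 t 19.85
cup (562, 'c', array([ 478.7, -183.9]), 'R', 34.0, 'z', np.float64(0.0795)) (1891, 'c', array([ 479.4, -184.7]), 'R', 33.6, 'z', np.float64(0.0788))
stand 0
added (3126, 'c', array([ 482.1, -104.7]), 'wh', array([40.8, 42.1]), 'ang(x->y)', 89.7, 'z', np.float64(0.094))
bridge ((681.3995361328125, -74.33466339111328), (56.1053581237793, 209.19851684570312), 5.9757256507873535) 13539
stand (762, 'c', array([ 481.4, -263.9]), 'wh', array([43.1, 42.2]), 'ang(x->y)', 89.8, 'z', np.float64(0.0955))
added (578, 'c', array([ 481.9, -104.5]), 'wh', array([43.6, 45.3]), 'ang(x->y)', 1.4, 'z', np.float64(0.0951))
bridge ((681.5104370117188, -74.24492645263672), (61.091400146484375, 213.23825073242188), 5.307183265686035) 2500
```

View pics/w5.png

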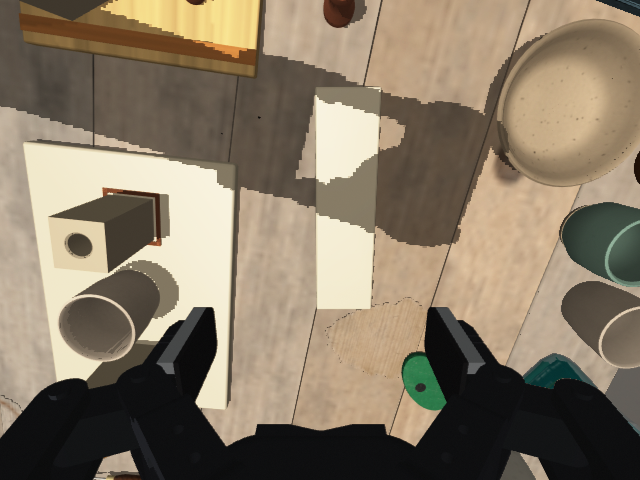

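The view shows the cup upright at (97,325) beside the added post, and the bridge at (345,200), clear of other things.

```bash
python3 -c "
from h import *
read_camera('side');avg(8)"
```

```text
tcp mm [658.8 -78.3 206.7] sd [0.3 0.2 0.1] yaw 5.79 down [ 0. -0. -1.] F [ 0.6 -0.1  0.7] w 1.003 t 20.4
```

carry_out(
  offset=[
    [2,0.16,1.14],
    [3.5,0,1.14],
    [3.5,0,0],
    [3.5,0,0],
    [3,0,0],
  ],
  delta_rot=[
    [0,0,0],
    [0,0,0],
    [0,0,0],
    [0,0,0],
    [0,0,0],
  ],
)

```text
time: 20.82
tool_pos: [0.6812, -0.0736, 0.0489]
tcp_rot: [-0.08, 1.571, 0.08]
wrist_force: [0.5, -0.1, -0.1]
width: 1.0
```

carry_out(
  offset=[
    [2,0,0],
    [1,0,0],
    [0.7,0,0],
    [0.3,0,0],
    [0,0,0],
  ],
  delta_rot=[
    [0,0,0],
    [0,0,0],
    [0,0,0],
    [0,0,0],
    [0,0,0],
  ],
)

```text
time: 21.23
tool_pos: [0.6826, -0.0739, 0.012]
tcp_rot: [-0.08, 1.568, 0.08]
wrist_force: [0.7, -0.1, -0.3]
width: 0.997
```

```bash
python3 -c "
from h import *
avg(10)"
```

```text
tcp mm [682.9 -73.9  12.7] sd [0.5 0.1 0.6] yaw 5.85 down [ 0.002 -0.    -1.   ] F [ 0.6 -0.2  1.2] w 1.0 t 21.7333
```

carry_out(
  offset=[
    [0.5,0,0],
    [0.3,0,0],
    [0.15,0,0],
    [0,0,0],
    [0,0,0],
  ],
  delta_rot=[
    [0,0,0],
    [0,0,0],
    [0,0,0],
    [0,0,0],
    [0,0,0],
  ],
  fingers=0.65,
)

```text
time: 22.15
tool_pos: [0.6815, -0.0737, 0.0012]
tcp_rot: [-0.08, 1.57, 0.08]
wrist_force: [0.1, 0.5, 0.4]
width: 0.825
```

carry_out(
  offset=[
    [0,0,0],
    [0,0,0],
    [0,0,0],
    [0,0,0],
    [0,0,0],
  ],
  delta_rot=[
    [0,0,0],
    [0,0,0],
    [0,0,0],
    [0,0,0],
    [0,0,0],
  ],
  fingers=-1,
  newtons=80,
)

```text
time: 22.57
tool_pos: [0.6825, -0.0739, 0.0024]
tcp_rot: [-0.08, 1.568, 0.08]
wrist_force: [0.5, 0.5, 2.5]
width: 0.629
```

```bash
python3 -c "
from h import *
avg(8)"
```

```text
tcp mm [682.5 -73.9   2.4] sd [0. 0. 0.] yaw 5.85 down [ 0.001 -0.    -1.   ] F [1.1 0.4 5.1] w 0.633 t 22.9667
```

carry_out(
  offset=[
    [-1,0,0],
    [-3,0,0],
    [-4,0,0],
    [-4,0,0],
    [-4,0,0],
  ],
  delta_rot=[
    [0,0,0],
    [0,0,0],
    [0,0,0],
    [0,0,0],
    [0,0,0],
  ],
)

```text
time: 23.38
tool_pos: [0.6798, -0.0735, 0.1615]
tcp_rot: [-0.079, 1.574, 0.081]
wrist_force: [1.1, -0.2, -1.7]
width: 0.633
```

carry_out(
  offset=[
    [0,0,0],
    [0,0,0],
    [0,-1.83,-3.35],
    [0,-1.83,-3.35],
    [0,-1.83,-3.35],
  ],
  delta_rot=[
    [3.1,0,0],
    [3.1,0,0],
    [0,0,0],
    [0,0,0],
    [0,0,0],
  ],
)

```text
time: 23.8
tool_pos: [0.5785, -0.1278, 0.1602]
tcp_rot: [0.004, 1.575, -0.003]
wrist_force: [0.9, -0.2, -1.6]
width: 0.631
```

carry_out(
  offset=[
    [0,-1.83,-3.35],
    [0,-1.83,-3.35],
    [0,-1.83,-3.35],
    [0,0,0],
    [0,0,0],
  ],
  delta_rot=[
    [0,0,0],
    [0,0,0],
    [0,0,0],
    [0,0,0],
    [0,0,0],
  ],
)

```text
time: 24.22
tool_pos: [0.4772, -0.1825, 0.1607]
tcp_rot: [0.008, 1.574, -0.006]
wrist_force: [-0.1, -0.1, -2.1]
width: 0.631
```

Run:
```python
from seg import *
read_camera('side');t=avg(8)
im,P=grab('wrist','w6.png')
m=(abs(P[...,2]-t[2]-.017)<.008)&(abs(P[...,0]-t[0])<.027)&(abs(P[...,1]-t[1])<.13)
p=P[m]*1000; print(m.sum(),'y range',p[:,1].min(),p[:,1].max(),'z',np.median(p[:,2]), 'tilt', np.polyfit(p[:,1],p[:,2],1))
im,P=grab('scene','sc6.png')
m=(abs(P[...,2]-t[2]-.017)<.008)&(abs(P[...,0]-t[0])<.045)&(abs(P[...,1]-t[1])<.13)
p=P[m]*1000;print(m.sum(),cv2.minAreaRect(p[:,:2].astype(np.float32)),'z',np.median(p[:,2]),np.polyfit(p[:,1],p[:,2],1))
```

```text
tcp mm [ 480.8 -181.9  161.7] sd [0.3 0.1 0.1] yaw -0.31 down [-0.  0. -1.] F [-0.   0.1 -2.5] w 0.63 t 24.6667
57937 y range -232.48983778172325 -77.81938416454997 z 178.7286500737937 tilt [-2.15325319e-05  1.78740024e+02]
3138 ((480.78302001953125, -182.62586975097656), (212.13015747070312, 82.2633056640625), 88.30633544921875) z 180.1536002483927 [5.41576982e-03 1.80896128e+02]
```

View pics/w6.png

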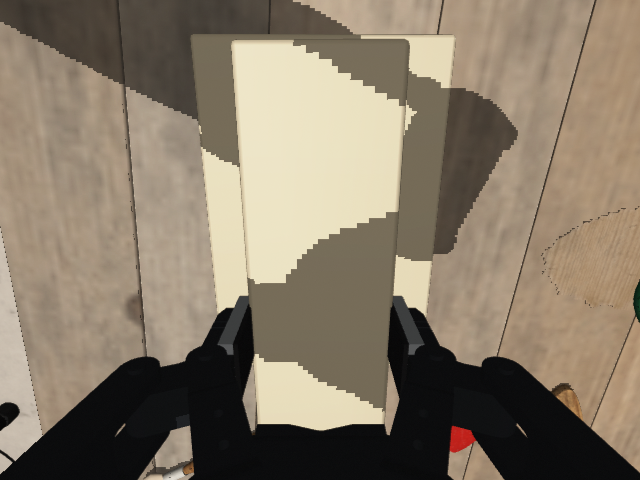

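The strip is held level and aligned (top edge row 40, parallel with the shelf). I'll shift it 2 mm and lower.

carry_out(
  offset=[
    [1.5,-0.19,0.05],
    [2,0,0],
    [1.5,0,0],
    [0.7,0,0],
    [0.2,0,0],
  ],
  delta_rot=[
    [0,0,0],
    [0,0,0],
    [0,0,0],
    [0,0,0],
    [0,0,0],
  ],
)

```text
time: 25.18
tool_pos: [0.4794, -0.1836, 0.101]
tcp_rot: [0.006, 1.574, -0.004]
wrist_force: [-0.1, 0.6, -2.2]
width: 0.632
```

carry_out(
  offset=[
    [0,0,0],
    [0,0,0],
    [0.2,0,0],
    [0,0,0],
    [0,0,0],
  ],
  delta_rot=[
    [0,0,0],
    [0,0,0],
    [0,0,0],
    [0,0,0],
    [0,0,0],
  ],
)

```text
time: 25.6
tool_pos: [0.4811, -0.1845, 0.1014]
tcp_rot: [0.005, 1.57, -0.005]
wrist_force: [-0.7, -0.1, -1.2]
width: 0.63
```

```bash
python3 -c "
from h import *
avg(8)"
```

```text
tcp mm [ 480.8 -184.3  101. ] sd [0.1 0.1 0.2] yaw -0.35 down [ 0. -0. -1.] F [-0.1  0.9 -2.1] w 0.633 t 26.0
```

carry_out(
  offset=[
    [0.1,0.05,0.05],
    [0.1,0,0],
    [0.05,0,0],
    [0,0,0],
    [0,0,0],
  ],
  delta_rot=[
    [0,0,0],
    [0,0,0],
    [0,0,0],
    [0,0,0],
    [0,0,0],
  ],
)

```text
time: 26.42
tool_pos: [0.4811, -0.1837, 0.0981]
tcp_rot: [0.005, 1.571, -0.005]
wrist_force: [-0.0, -0.4, -1.6]
width: 0.631
```

carry_out(
  offset=[
    [0.05,0,0],
    [0.05,0,0],
    [0,0,0],
    [0,0,0],
    [0,0,0],
  ],
  delta_rot=[
    [0,0,0],
    [0,0,0],
    [0,0,0],
    [0,0,0],
    [0,0,0],
  ],
)

```text
time: 26.83
tool_pos: [0.4812, -0.1838, 0.0973]
tcp_rot: [0.005, 1.571, -0.005]
wrist_force: [-0.3, -0.3, -1.5]
width: 0.634
```

```bash
python3 -c "
from h import *
avg(5)"
```

```text
tcp mm [ 481.2 -183.8   97.3] sd [0. 0. 0.] yaw -0.35 down [ 0. -0. -1.] F [ 0.5  0.8 -1.4] w 0.626 t 27.0833
```

carry_out(
  offset=[
    [0.03,0,0],
    [0,0,0],
    [0.03,0,0],
    [0,0,0],
    [0,0,0],
  ],
  delta_rot=[
    [0,0,0],
    [0,0,0],
    [0,0,0],
    [0,0,0],
    [0,0,0],
  ],
)

```text
time: 27.5
tool_pos: [0.4813, -0.1838, 0.0973]
tcp_rot: [0.005, 1.571, -0.005]
wrist_force: [-2.3, 1.1, 5.1]
width: 0.63
```

```bash
python3 -c "
from h import *
avg(4)"
```

```text
tcp mm [ 481.3 -183.8   97.3] sd [0. 0. 0.] yaw -0.35 down [ 0. -0. -1.] F [-2.6  0.3  6.3] w 0.632 t 27.7
```

Contact is made. I'll release and go to the tile.

carry_out(
  offset=[
    [0,0,0],
    [0,0,0],
    [0,0,0],
    [0,0,0],
    [0,0,0],
  ],
  delta_rot=[
    [0,0,0],
    [0,0,0],
    [0,0,0],
    [0,0,0],
    [0,0,0],
  ],
  fingers=0.9,
)

```text
time: 28.12
tool_pos: [0.4812, -0.1837, 0.0965]
tcp_rot: [0.005, 1.571, -0.005]
wrist_force: [-0.5, 0.3, -0.1]
width: 0.953
```

carry_out(
  offset=[
    [-1,0,0],
    [-3,0,0],
    [-4,0,0],
    [-4,0,0],
    [-3,0,0],
  ],
  delta_rot=[
    [0,0,0],
    [0,0,0],
    [0,0,0],
    [0,0,0],
    [0,0,0],
  ],
)

```text
time: 28.53
tool_pos: [0.482, -0.1841, 0.2509]
tcp_rot: [0.004, 1.567, -0.006]
wrist_force: [-0.1, -0.4, 0.3]
width: 0.95
```

carry_out(
  offset=[
    [0,3.83,0.68],
    [0,3.83,0.68],
    [0,3.83,0.68],
    [0,3.83,0.68],
    [0,3.83,0.68],
  ],
  delta_rot=[
    [0,0,0],
    [0,0,0],
    [0,0,0],
    [0,0,0],
    [0,0,0],
  ],
)

```text
time: 28.95
tool_pos: [0.5165, 0.0091, 0.2479]
tcp_rot: [0.005, 1.569, -0.005]
wrist_force: [1.0, -0.1, 0.8]
width: 0.949
```

carry_out(
  offset=[
    [0,3.83,0.68],
    [0,3.83,0.68],
    [0,3.83,0.68],
    [0,3.83,0.68],
    [0,3.83,0.68],
  ],
  delta_rot=[
    [0,0,0],
    [0,0,0],
    [0,0,0],
    [0,0,0],
    [0,0,0],
  ],
  fingers=0.4,
)

```text
time: 29.37
tool_pos: [0.5516, 0.2009, 0.2477]
tcp_rot: [0.005, 1.57, -0.004]
wrist_force: [0.3, -0.1, 0.5]
width: 0.701
```

carry_out(
  offset=[
    [0,3.83,0.68],
    [0,3.83,0.68],
    [0,0,0],
    [0,0,0],
    [0,0,0],
  ],
  delta_rot=[
    [0,0,0],
    [0,0,0],
    [-6.1,0,0],
    [-6.1,0,0],
    [-6.1,0,0],
  ],
)

```text
time: 29.78
tool_pos: [0.5655, 0.2766, 0.2471]
tcp_rot: [-0.252, 1.556, 0.251]
wrist_force: [-0.8, -0.1, -0.4]
width: 0.699
```

carry_out(
  offset=[
    [0,0,0],
    [0,0,0],
    [0,0,0],
    [0,0,0],
    [0,0,0],
  ],
  delta_rot=[
    [-6.1,0,0],
    [-6.1,0,0],
    [-6.1,0,0],
    [-6.1,0,0],
    [-6.1,0,0],
  ],
)

```text
time: 30.2
tool_pos: [0.5656, 0.2754, 0.2475]
tcp_rot: [-0.665, 1.466, 0.665]
wrist_force: [0.0, 0.3, 0.3]
width: 0.703
```

carry_out(
  offset=[
    [0.5,0,0],
    [1,0,0],
    [1,0,0],
    [1,0,0],
    [1,0,0],
  ],
  delta_rot=[
    [-6.1,0,0],
    [-6.1,0,0],
    [-6.1,0,0],
    [-6.1,0,0],
    [-6.1,0,0],
  ],
)

```text
time: 30.62
tool_pos: [0.5657, 0.2754, 0.2021]
tcp_rot: [-1.07, 1.291, 1.07]
wrist_force: [0.5, 0.4, 0.0]
width: 0.703
```

carry_out(
  offset=[
    [1,0,0],
    [1,0,0],
    [0.5,0,0],
    [0,0,0],
    [0,0,0],
  ],
  delta_rot=[
    [-6.1,0,0],
    [-6.1,0,0],
    [0,0,0],
    [0,0,0],
    [0,0,0],
  ],
)

```text
time: 31.03
tool_pos: [0.5656, 0.2753, 0.1769]
tcp_rot: [-1.222, 1.201, 1.222]
wrist_force: [-0.0, -0.5, -1.3]
width: 0.703
```

Run:
```python
from seg import *
avg(6)
im,P=grab('wrist','w7.png')
print('tile',blob(P,.562,.275,.06,.08,.03))
print('foot',blob(P,.55,.275,.019,.028,.03))
S=grab('scene','sc7.png')[1]
m=(abs(S[...,2]-.115)<.008)&(abs(S[...,0]-.481)<.05)&(abs(S[...,1]+.185)<.14)
print('bridge',cv2.minAreaRect((S[m][:,:2]*1000).astype(np.float32)),np.median(S[m][:,2]),np.polyfit(S[m][:,1],S[m][:,2],1))
```

```text
tcp mm [566.1 275.6 177.6] sd [0.1 0.  0.1] yaw 91.08 down [ 0.001  0.001 -1.   ] F [ 0.   0.7 -0. ] w 0.697 t 31.3333
tile (773, 'c', array([562. , 275.3]), 'wh', array([ 9.2, 37.7]), 'ang(x->y)', 1.4, 'z', np.float64(0.0697))
foot (1304, 'c', array([547.3, 275.4]), 'wh', array([23. , 37.5]), 'ang(x->y)', 0.5, 'z', np.float64(0.0225))
bridge ((481.07586669921875, -184.7423095703125), (211.86868286132812, 58.26835250854492), 89.75080871582031) 0.11586750585061606 [0.00345071 0.11616133]
```

View pics/sc7.png

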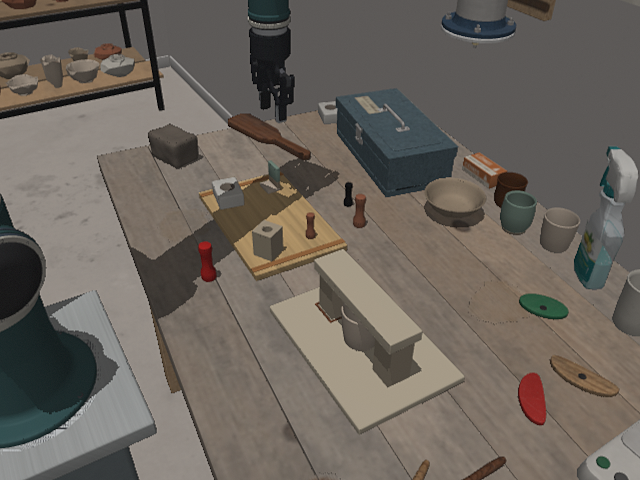

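The bridge lies centred and level at (481.1, -184.7), 89.75°. Now the tile.

carry_out(
  offset=[
    [3.5,0.41,0],
    [3.5,0,0],
    [3.5,0,0],
    [2.5,0,0],
    [1.3,0,0],
  ],
  delta_rot=[
    [0,0,0],
    [0,0,0],
    [0,0,0],
    [0,0,0],
    [0,0,0],
  ],
)

```text
time: 31.85
tool_pos: [0.5587, 0.274, 0.0295]
tcp_rot: [-1.223, 1.206, 1.227]
wrist_force: [-0.2, -0.6, -0.4]
width: 0.701
```

carry_out(
  offset=[
    [0,0,0],
    [0,0,0],
    [0,0,0],
    [0,0,0],
    [0,0,0],
  ],
  delta_rot=[
    [0,0,0],
    [0,0,0],
    [0,0,0],
    [0,0,0],
    [0,0,0],
  ],
)

```text
time: 32.27
tool_pos: [0.5633, 0.2761, 0.0361]
tcp_rot: [-1.224, 1.196, 1.222]
wrist_force: [-0.2, 0.0, 0.4]
width: 0.702
```

carry_out(
  offset=[
    [0,0,0],
    [0,0,0],
    [0,0,0],
    [0,0,0],
    [0,0,0],
  ],
  delta_rot=[
    [0,0,0],
    [0,0,0],
    [0,0,0],
    [0,0,0],
    [0,0,0],
  ],
  fingers=-1,
  newtons=40,
)

```text
time: 32.68
tool_pos: [0.5625, 0.2757, 0.035]
tcp_rot: [-1.224, 1.197, 1.223]
wrist_force: [0.6, 0.0, 5.2]
width: 0.436
```

```bash
python3 -c "
from h import *
avg(6)"
```

```text
tcp mm [562.5 275.7  35.1] sd [0. 0. 0.] yaw 91.15 down [ 0.002  0.001 -1.   ] F [ 0.5 -0.2  5.2] w 0.436 t 32.9833
```

carry_out(
  offset=[
    [-1,0,0],
    [-3,0,0],
    [-4,0,0],
    [-4,0,0],
    [-4,0,0],
  ],
  delta_rot=[
    [0,0,0],
    [0,0,0],
    [0,0,0],
    [0,0,0],
    [1.5,0,0],
  ],
)

```text
time: 33.4
tool_pos: [0.5605, 0.2748, 0.1949]
tcp_rot: [-1.204, 1.214, 1.206]
wrist_force: [0.5, 0.1, -0.4]
width: 0.435
```

carry_out(
  offset=[
    [-1,0.48,-3.6],
    [-1,0.48,-3.6],
    [-1,0.48,-3.6],
    [-1,0.48,-3.6],
    [-1,0.48,-3.6],
  ],
  delta_rot=[
    [0,0,0],
    [0,0,0],
    [0,0,0],
    [0,0,0],
    [0,0,0],
  ],
)

```text
time: 33.82
tool_pos: [0.5353, 0.094, 0.2443]
tcp_rot: [-1.205, 1.212, 1.205]
wrist_force: [0.1, 0.0, 0.4]
width: 0.438
```

carry_out(
  offset=[
    [0,0.48,-3.6],
    [0,0.48,-3.6],
    [0,0.48,-3.6],
    [0,0.48,-3.6],
    [0,0.48,-3.6],
  ],
  delta_rot=[
    [0,0,0],
    [0,0,0],
    [0,0,0],
    [0,0,0],
    [0,0,0],
  ],
)

```text
time: 34.23
tool_pos: [0.5102, -0.0859, 0.2439]
tcp_rot: [-1.205, 1.212, 1.205]
wrist_force: [0.5, 0.5, -1.3]
width: 0.437
```

carry_out(
  offset=[
    [0,0.48,-3.6],
    [0,0.48,-3.6],
    [0,0.48,-3.6],
    [0,0.48,-3.6],
    [0,0.48,-3.6],
  ],
  delta_rot=[
    [0,0,0],
    [0,0,0],
    [0,0,0],
    [0,0,0],
    [0,0,0],
  ],
)

```text
time: 34.65
tool_pos: [0.4851, -0.2657, 0.2438]
tcp_rot: [-1.204, 1.212, 1.205]
wrist_force: [0.7, -0.5, -0.0]
width: 0.438
```

carry_out(
  offset=[
    [2,0,0],
    [2,0,0],
    [1.5,0,0],
    [0.5,0,0],
    [0,0,0],
  ],
  delta_rot=[
    [0,0,0],
    [0,0,0],
    [0,0,0],
    [0,0,0],
    [0,0,0],
  ],
)

```text
time: 35.07
tool_pos: [0.4846, -0.2635, 0.1818]
tcp_rot: [-1.201, 1.213, 1.208]
wrist_force: [-0.2, 0.3, 0.4]
width: 0.439
```

Run:
```python
from seg import *
read_camera('side');t=avg(8)
im,P=grab('wrist','w8.png')
z0=t[2]-.0201
print('foot',blob(P,t[0]-.012,t[1],z0+.004,z0+.012,.03))
print('plate',blob(P,t[0],t[1],z0+.05,z0+.06,.03))
```

```text
tcp mm [ 486.9 -264.4  184.9] sd [0.2 0.1 0.3] yaw 89.67 down [ 0.002 -0.001 -1.   ] F [-0.1  0.2 -0.9] w 0.437 t 35.5167
foot (4181, 'c', array([ 471.9, -264.3]), 'wh', array([38.3, 24.2]), 'ang(x->y)', 89.4, 'z', np.float64(0.1719))
plate (4510, 'c', array([ 486. , -264.3]), 'wh', array([58. , 23.8]), 'ang(x->y)', 89.8, 'z', np.float64(0.2193))
```

View pics/w8.png

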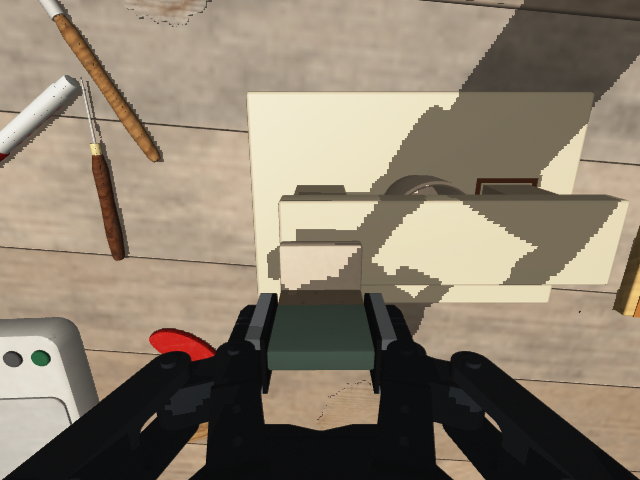

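The tile hangs upright in the grip (foot at (320,265)), and the strip sits on both posts. I'll shift +6 mm in x and lower.

carry_out(
  offset=[
    [0,-0.6,0],
    [1.5,0,0],
    [1.5,0,0],
    [1,0,0],
    [0.5,0,0],
  ],
  delta_rot=[
    [0,0,0],
    [0,0,0],
    [0,0,0],
    [0,0,0],
    [0,0,0],
  ],
)

```text
time: 35.98
tool_pos: [0.4914, -0.2637, 0.1368]
tcp_rot: [-1.203, 1.213, 1.207]
wrist_force: [-0.8, 0.7, -1.1]
width: 0.436
```

carry_out(
  offset=[
    [0,0,0],
    [0,0,0],
    [0,0,0],
    [0,0,0],
    [0,0,0],
  ],
  delta_rot=[
    [0,0,0],
    [0,0,0],
    [0,0,0],
    [0,0,0],
    [0,0,0],
  ],
)

```text
time: 36.4
tool_pos: [0.4927, -0.2647, 0.1396]
tcp_rot: [-1.206, 1.212, 1.203]
wrist_force: [-0.4, -0.3, -0.9]
width: 0.438
```

Run:
```python
from seg import *
t=avg(8)
im,P=grab('wrist','w9.png')
z0=t[2]-.0205
print('foot',blob(P,t[0]-.012,t[1],z0+.004,z0+.012,.03))
```

```text
tcp mm [ 492.3 -264.4  139. ] sd [0.2 0.1 0.3] yaw 89.65 down [ 0.001 -0.    -1.   ] F [ 0.  -0.5 -0.5] w 0.435 t 36.8
foot (4171, 'c', array([ 477.6, -264.1]), 'wh', array([38.1, 24.4]), 'ang(x->y)', 89.7, 'z', np.float64(0.1261))
```

carry_out(
  offset=[
    [0.15,-0.05,0],
    [0.1,0,-0.03],
    [0.05,0,0],
    [0,0,0],
    [0,0,0],
  ],
  delta_rot=[
    [0,0,0],
    [0,0,0],
    [0,0,0],
    [0,0,0],
    [0,0,0],
  ],
)

```text
time: 37.27
tool_pos: [0.4926, -0.2646, 0.1355]
tcp_rot: [-1.204, 1.212, 1.205]
wrist_force: [-0.2, -0.3, -0.4]
width: 0.439
```

carry_out(
  offset=[
    [0.05,0,0],
    [0,0,0],
    [0,0,0],
    [0,0,0],
    [0,0,0],
  ],
  delta_rot=[
    [0,0,0],
    [0,0,0],
    [0,0,0],
    [0,0,0],
    [0,0,0],
  ],
)

```text
time: 37.68
tool_pos: [0.4927, -0.2646, 0.1352]
tcp_rot: [-1.205, 1.212, 1.205]
wrist_force: [-0.0, 0.0, 0.5]
width: 0.434
```

```bash
python3 -c "
from h import *
avg(5)"
```

```text
tcp mm [ 492.7 -264.6  135.2] sd [0. 0. 0.] yaw 89.65 down [ 0. -0. -1.] F [-0.3  0.1  0.3] w 0.438 t 37.9333
```

carry_out(
  offset=[
    [0.03,0,0],
    [0,0,0],
    [0,0,0],
    [0,0,0],
    [0,0,0],
  ],
  delta_rot=[
    [0,0,0],
    [0,0,0],
    [0,0,0],
    [0,0,0],
    [0,0,0],
  ],
)

```text
time: 38.35
tool_pos: [0.4928, -0.2647, 0.1351]
tcp_rot: [-1.205, 1.212, 1.204]
wrist_force: [-0.1, 0.5, 0.9]
width: 0.436
```

carry_out(
  offset=[
    [0,0,0],
    [0,0,0],
    [0,0,0],
    [0,0,0],
    [0,0,0],
  ],
  delta_rot=[
    [0,0,0],
    [0,0,0],
    [0,0,0],
    [0,0,0],
    [0,0,0],
  ],
  fingers=0.4,
)

```text
time: 38.77
tool_pos: [0.4926, -0.2646, 0.1348]
tcp_rot: [-1.205, 1.212, 1.205]
wrist_force: [-0.0, -0.3, 0.1]
width: 0.698
```

carry_out(
  offset=[
    [-1,0,0],
    [-3,0,0],
    [-4,0,0],
    [-4,0,0],
    [-2,0,0],
  ],
  delta_rot=[
    [0,0,0],
    [0,0,0],
    [0,0,0],
    [0,0,0],
    [0,0,0],
  ],
)

```text
time: 39.18
tool_pos: [0.4945, -0.2657, 0.2815]
tcp_rot: [-1.211, 1.21, 1.198]
wrist_force: [1.1, -0.6, 0.4]
width: 0.702
```

carry_out(
  offset=[
    [0,-0.49,3.5],
    [0,-0.49,3.5],
    [0,-0.49,3.5],
    [0,-0.49,3.5],
    [0,-0.49,3.5],
  ],
  delta_rot=[
    [0,0,0],
    [0,0,0],
    [0,0,0],
    [0,0,0],
    [0,0,0],
  ],
)

```text
time: 39.6
tool_pos: [0.5183, -0.0884, 0.2761]
tcp_rot: [-1.205, 1.212, 1.203]
wrist_force: [0.5, 1.0, 1.1]
width: 0.699
```

carry_out(
  offset=[
    [1,-0.49,3.5],
    [1,-0.49,3.5],
    [1,-0.49,3.5],
    [1,-0.49,3.5],
    [1,-0.49,3.5],
  ],
  delta_rot=[
    [0,0,0],
    [0,0,0],
    [0,0,0],
    [0,0,0],
    [0,0,0],
  ],
)

```text
time: 40.02
tool_pos: [0.544, 0.0869, 0.2256]
tcp_rot: [-1.205, 1.211, 1.204]
wrist_force: [-0.3, 0.1, -1.1]
width: 0.699
```

carry_out(
  offset=[
    [1.5,0,0],
    [1.5,0,0],
    [1.5,0,0],
    [1,0,0],
    [0,0,0],
  ],
  delta_rot=[
    [0,0,0],
    [0,0,0],
    [0,0,0],
    [0,0,0],
    [0,0,0],
  ],
)

```text
time: 40.43
tool_pos: [0.5421, 0.085, 0.1678]
tcp_rot: [-1.203, 1.216, 1.208]
wrist_force: [-1.0, 0.7, 0.6]
width: 0.697
```

```bash
cat > fin.py <<'E'
from seg import *
read_camera('side');avg(8)
im,P=grab('wrist','w10.png')
print('stamp',blob(P,.542,.086,.062,.08,.03,'c'))
S=grab('scene','sc10.png')[1]
print('tile',blob(S,.49,-.264,.16,.18,.035)); print('foot',blob(S,.478,-.264,.1195,.128,.03))
print('stampS',blob(S,.481,-.105,.155,.18,.03,'c'))
m=(abs(S[...,2]-.115)<.005)&(abs(S[...,0]-.481)<.05)&(abs(S[...,1]+.185)<.14)
print('bridge',cv2.minAreaRect((S[m][:,:2]*1000).astype(np.float32)),np.median(S[m][:,2]))
E
python3 fin.py
```

```text
tcp mm [544.5  84.9 171. ] sd [0.3 0.  0.4] yaw 89.62 down [ 0.002  0.    -1.   ] F [ 0.2 -0.2 -0.9] w 0.705 t 40.8833
stamp (398, 'c', array([541.8,  86. ]), 'R', 8.1, 'z', np.float64(0.0669))
tile (245, 'c', array([ 492.5, -264.4]), 'wh', array([39.3, 10.2]), 'ang(x->y)', 89.8, 'z', np.float64(0.1696))
foot (429, 'c', array([ 481.2, -264.1]), 'wh', array([31.1, 39.8]), 'ang(x->y)', 2.6, 'z', np.float64(0.124))
stampS 0
bridge ((480.6140441894531, -183.71917724609375), (212.4140625, 57.700767517089844), 89.67633056640625) 0.11596087894823816
```

View pics/w10.png

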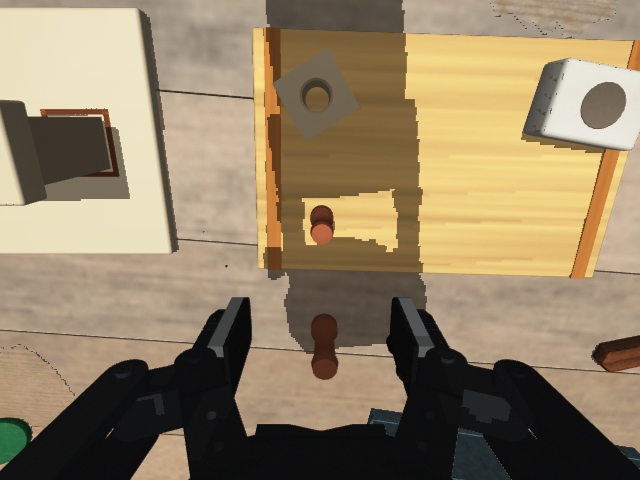

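The tile stands at its target within 1 mm. The crop shows the small reddish stamp at (321,225) on the board, and the larger look-alike at (324,350) off it. Grasping the small one.

carry_out(
  offset=[
    [3,0.26,0.1],
    [3.5,0,0],
    [3.5,0,0],
    [2.6,0,0],
    [1.5,0,0],
  ],
  delta_rot=[
    [0,0,0],
    [0,0,0],
    [0,0,0],
    [0,0,0],
    [0,0,0],
  ],
)

```text
time: 41.4
tool_pos: [0.5385, 0.0858, 0.0253]
tcp_rot: [-1.203, 1.216, 1.208]
wrist_force: [0.2, -0.2, 0.7]
width: 0.699
```

carry_out(
  offset=[
    [0,0,0],
    [0,0,0],
    [0,0,0],
    [0,0,0],
    [0,0,0],
  ],
  delta_rot=[
    [0,0,0],
    [0,0,0],
    [0,0,0],
    [0,0,0],
    [0,0,0],
  ],
)

```text
time: 41.82
tool_pos: [0.5429, 0.0863, 0.0308]
tcp_rot: [-1.206, 1.209, 1.202]
wrist_force: [0.3, 0.7, 0.2]
width: 0.696
```

carry_out(
  offset=[
    [0,0,0],
    [0,0,0],
    [0,0,0],
    [0,0,0],
    [0,0,0],
  ],
  delta_rot=[
    [0,0,0],
    [0,0,0],
    [0,0,0],
    [0,0,0],
    [0,0,0],
  ],
  fingers=-1,
  newtons=30,
)

```text
time: 42.23
tool_pos: [0.5416, 0.0862, 0.0294]
tcp_rot: [-1.205, 1.212, 1.204]
wrist_force: [-1.0, -0.3, 4.2]
width: 0.214
```

carry_out(
  offset=[
    [0,0,0],
    [0,0,0],
    [0,0,0],
    [0,0,0],
    [0,0,0],
  ],
  delta_rot=[
    [0,0,0],
    [0,0,0],
    [0,0,0],
    [0,0,0],
    [0,0,0],
  ],
)

```text
time: 42.65
tool_pos: [0.5416, 0.0861, 0.0294]
tcp_rot: [-1.205, 1.212, 1.204]
wrist_force: [-1.3, -0.1, 5.8]
width: 0.215
```

```bash
python3 -c "
from h import *
avg(5)"
```

```text
tcp mm [541.6  86.1  29.4] sd [0. 0. 0.] yaw 89.65 down [ 0.001  0.    -1.   ] F [-1.4  0.5  5.2] w 0.211 t 42.9
```

carry_out(
  offset=[
    [-1,0,0],
    [-3,0,0],
    [-4,0,0],
    [-4,0,0],
    [-4,0,0],
  ],
  delta_rot=[
    [0,0,0],
    [0,0,0],
    [0,0,0],
    [0,0,0],
    [0,0,0],
  ],
)

```text
time: 43.32
tool_pos: [0.5403, 0.086, 0.1902]
tcp_rot: [-1.204, 1.213, 1.206]
wrist_force: [0.5, -1.2, 0.4]
width: 0.214
```

carry_out(
  offset=[
    [0,1,-3.18],
    [0,1,-3.18],
    [0,1,-3.18],
    [0,1,-3.18],
    [0,1,-3.18],
  ],
  delta_rot=[
    [0,0,0],
    [0,0,0],
    [0,0,0],
    [0,0,0],
    [0,0,0],
  ],
)

```text
time: 43.73
tool_pos: [0.4894, -0.0737, 0.1893]
tcp_rot: [-1.205, 1.212, 1.205]
wrist_force: [-0.4, -1.1, -0.3]
width: 0.213
```

carry_out(
  offset=[
    [0,1,-3.18],
    [1.5,0,0],
    [1.5,0,0],
    [1,0,0],
    [0.5,0,0],
  ],
  delta_rot=[
    [0,0,0],
    [0,0,0],
    [0,0,0],
    [0,0,0],
    [0,0,0],
  ],
)

```text
time: 44.15
tool_pos: [0.4787, -0.1041, 0.1422]
tcp_rot: [-1.202, 1.214, 1.207]
wrist_force: [-0.1, 0.2, -0.9]
width: 0.211
```

Run:
```python
from seg import *
read_camera('side');t=avg(8)
im,P=grab('wrist','w11.png')
m=(abs(P[...,2]-t[2]-.037)<.005)&(np.hypot(P[...,0]-t[0],P[...,1]-t[1])<.02)&((im[...,0].astype(int)-im[...,2])>25)
print(m.sum(),cv2.minEnclosingCircle((P[m][:,:2]*1000).astype(np.float32)),np.median(P[m][:,2]))
```

```text
tcp mm [ 480.4 -104.   144.2] sd [0.6 0.2 0.7] yaw 89.69 down [ 0. -0. -1.] F [ 0.8 -0.1 -0.3] w 0.211 t 44.6
1793 ((481.1108093261719, -104.30091857910156), 8.722817420959473) 0.18190750655074658
```

carry_out(
  offset=[
    [0.4,-0.04,-0.04],
    [0.4,0,0],
    [0.3,0,0],
    [0.1,0,0],
    [0,0,0],
  ],
  delta_rot=[
    [0,0,0],
    [0,0,0],
    [0,0,0],
    [0,0,0],
    [0,0,0],
  ],
)

```text
time: 45.07
tool_pos: [0.4799, -0.1046, 0.1311]
tcp_rot: [-1.204, 1.213, 1.206]
wrist_force: [-0.1, -0.0, -0.3]
width: 0.215
```

carry_out(
  offset=[
    [0,0,0],
    [0,0,0],
    [0.1,0,0],
    [0,0,0],
    [0,0,0],
  ],
  delta_rot=[
    [0,0,0],
    [0,0,0],
    [0,0,0],
    [0,0,0],
    [0,0,0],
  ],
)

```text
time: 45.48
tool_pos: [0.4805, -0.1048, 0.1309]
tcp_rot: [-1.205, 1.212, 1.205]
wrist_force: [-0.3, 0.2, 0.2]
width: 0.212
```

```bash
python3 -c "
from h import *
avg(6)"
```

```text
tcp mm [ 480.5 -104.8  130.9] sd [0. 0. 0.] yaw 89.65 down [ 0. -0. -1.] F [-0.1 -0.8  0.3] w 0.213 t 45.7833
```

carry_out(
  offset=[
    [0.1,-0.05,0],
    [0,0,0],
    [0.04,0,0],
    [0,0,0],
    [0,0,0],
  ],
  delta_rot=[
    [0,0,0],
    [0,0,0],
    [0,0,0],
    [0,0,0],
    [0,0,0],
  ],
)

```text
time: 46.2
tool_pos: [0.481, -0.1047, 0.1295]
tcp_rot: [-1.205, 1.212, 1.205]
wrist_force: [0.4, -0.4, -0.2]
width: 0.217
```

carry_out(
  offset=[
    [0.02,0,0],
    [0,0,0],
    [0,0,0],
    [0,0,0],
    [0,0,0],
  ],
  delta_rot=[
    [0,0,0],
    [0,0,0],
    [0,0,0],
    [0,0,0],
    [0,0,0],
  ],
)

```text
time: 46.62
tool_pos: [0.481, -0.1048, 0.1294]
tcp_rot: [-1.205, 1.212, 1.205]
wrist_force: [-1.1, -0.4, 2.4]
width: 0.213
```

```bash
python3 -c "
from h import *
avg(4)"
```

```text
Traceback (most recent call last):
  File "h.py", line 19, in avg
    read_camera('side'); s=read_state(); p.append(s['tool_pos']); r.append(s['tcp_rot'])
    ~~~~~~~~~~~^^^^^^^^
ValueError: 200 camera calls are used up
```

Contact (+2.4 N). The camera calls are used up, so I'll release carefully and retreat.

carry_out(
  offset=[
    [0,0,0],
    [0,0,0],
    [0,0,0],
    [0,0,0],
    [0,0,0],
  ],
  delta_rot=[
    [0,0,0],
    [0,0,0],
    [0,0,0],
    [0,0,0],
    [0,0,0],
  ],
  fingers=0.3,
)

```text
time: 47.08
tool_pos: [0.4809, -0.1047, 0.1292]
tcp_rot: [-1.205, 1.212, 1.205]
wrist_force: [1.0, -0.2, 0.6]
width: 0.651
```

carry_out(
  offset=[
    [-0.5,0,0],
    [-1,0,0],
    [-2,0,0],
    [-3,0,0],
    [-4,0,0],
  ],
  delta_rot=[
    [0,0,0],
    [0,0,0],
    [0,0,0],
    [0,0,0],
    [0,0,0],
  ],
)

```text
time: 47.5
tool_pos: [0.4789, -0.1042, 0.2334]
tcp_rot: [-1.201, 1.215, 1.209]
wrist_force: [0.5, -0.3, 0.4]
width: 0.649
```

carry_out(
  offset=[
    [-3,0,0],
    [-2,0,0],
    [0,0,0],
    [0,0,0],
    [0,0,0],
  ],
  delta_rot=[
    [0,0,0],
    [0,0,0],
    [0,0,0],
    [0,0,0],
    [0,0,0],
  ],
)

```text
time: 47.92
tool_pos: [0.4806, -0.1047, 0.2841]
tcp_rot: [-1.204, 1.212, 1.205]
wrist_force: [0.0, -0.5, -0.9]
width: 0.651
```

carry_out(
  offset=[
    [0,0,0],
    [0,0,0],
    [0,0,0],
    [0,0,0],
    [0,0,0],
  ],
  delta_rot=[
    [0,0,0],
    [0,0,0],
    [0,0,0],
    [0,0,0],
    [0,0,0],
  ],
)

```text
time: 48.33
tool_pos: [0.4807, -0.1047, 0.2836]
tcp_rot: [-1.204, 1.213, 1.206]
wrist_force: [0.3, 0.4, 0.6]
width: 0.649
```

```bash
python3 -c "
from workcell import *
print(finish_job())"
```

```text
the job is handed in; nothing more can be done
None
```

I set up the shelf in the order asked and handed it in at about 48 s of the 134 s allowed. The stamp's final standing was not seen by camera, because my averaged pose readings had used up all 200 camera calls just before I released it.

| Item | Last check |
|---|---|
| Tall post in the outline | Within about 1 mm of its place, square to within 0.5° |
| Cup | Midway between the posts along y; about 2 mm off the line in x, which I left |
| Strip across both posts | Level at 116 mm, aligned with the shelf, centred within about 1 mm |
| Tile over the standing post | Within about 1 mm, upright |
| Stamp over the added post | Held within about 1 mm of its place just before lowering |

- **Stamp:** It touched down at the expected height with about 2.4 N, and the force was back to about zero after release. The arm then rose straight up with no sign of catching it.
- **Strip:** One later scene check put its centre about 1 mm off the earlier one (-183.7 against -184.7 mm in y). That is within the measurement noise.
- **Not touched:** I did not grasp the standing post or the short post, and the last views that took them in showed no shift.
- **Forces:** The wrist force readings I saw stayed around 6 N at most.

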